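Set a propped tier on a kiln shelf

TASK

Build the next tier on the whitewashed kiln shelf for the biscuit firing: stand the two tall props upright on its two bare prop marks, set the large terracotta pan midway between them with the small white pan nested upright inside it, and lay the dark kiln bar lengthwise across both props, centred on them and in line with the shelf. Turn both pan handles out over the open long sides of the shelf, well away from the props, and fan the handles well apart so that the upper one does not lie over the lower. Set each piece down gently rather than dropping it, let go of everything, and leave the short prop and the stack of tiles where they are.

Things in the scene. Friction and masses are not known exactly. Their poses are not given: they have to be found in the camera images.
- shelf: Kiln shelf: buff slab 280 x 160 x 15 mm on the concrete deck (z = 0), fixed during the work, found left or right of the robot. White-coated top with two bare brown 46 mm square prop marks. Origin: centre of underside, z up, x along the 280 mm length, y along the 160 mm width. Marks at x = -90 and +90 mm, y = 0; top at z = 15 mm.
- prop_a: Tall kiln prop: buff square post 40 x 40 x 90 mm, flat top with a dark round spot, standing upright on the 12 mm thick plywood ware board, about 0.25 kg. Origin: centre of its underside, z up; x and y square to its faces. Identical to prop_b; either may go on either mark.
- prop_b: The other tall kiln prop, identical to prop_a: 40 x 40 x 90 mm, origin at the centre of its underside.
- pan_large: Large terracotta pan upright on the 12 mm ware board: 50 mm tall, foot 48 mm across, flaring to 64 mm outside at the straight rim band (its top 16 mm); wall 4, floor 5 mm thick; about 0.12 kg. Level round stick handle 11 mm thick, centre 41.5 mm above the foot, reaching 67.5 mm from the pan's axis. Origin: centre of underside, z up, handle along +x.
- pan_small: Small white pan upright on the 12 mm ware board: 66 mm tall, foot 34 mm across, 54 mm outside at the straight rim band (its top 16 mm); about 0.10 kg. Level stick handle 10 mm thick, centre 59 mm up, reaching 65 mm from the axis. Nested, its foot rests on the large pan's 5 mm floor with 3 mm play all round; the top 21 mm stands clear. Origin: centre of underside, z up, handle along +x.
- bar: Dark grey kiln bar, 240 x 50 x 18 mm, lying flat on the deck in the middle, about 0.5 kg. Origin: centre of its underside, z up; x along its length, y along its 50 mm width.
- pan_large_handle (a point): Point in the outer end of the large pan's handle, on the handle's middle line: 62 mm along +x and 41.5 mm up from the large pan's origin.
- pan_small_handle (a point): Point in the outer end of the small pan's handle, on the handle's middle line: 60 mm along +x and 59 mm up from the small pan's origin.
- prop_short: Short kiln prop, not for this tier: buff square post 40 x 40 x 50 mm, loose on the deck beyond the bar, to be left alone. Origin: centre of its underside.
- tiles: Stack of five glazed square tiles (red clay, the top one green), 100 x 100 mm and 60 mm tall in all, one loose body on the deck beyond the bar, to be left alone. Origin: centre of its underside.
Things that resemble listed ones, but are neither listed nor needed, are in the scene too. Leave any green look-alike of the pan_small alone.

How it is judged:
By the outcome, as a careful person would: the job done as asked, in the order asked, and still so for the second after the job is handed in, with the robot touching nothing.
It also fails if it takes over 131 s, if anything falls off the work surface, if the arm or the gripper's body presses on something with over 40 N, if the wrist force passes 120 N, or if a joint passes its speed limit or range.

ROBOT

A 6-joint arm with a two-finger parallel gripper is mounted at the origin on the work surface. World frame = base frame: x ahead of the robot, y to its left, z up, the work surface at z = 0. Lengths are in m, angles in rad, forces in N, time in s.
With the tool pointing down it reaches from about 0.375 to 0.9 m from the base axis. Payload 3.1 kg.
Tool frame: the origin (TCP) lies on the centre line of the jaws, within the pads' length; the fingertips stand 17 mm ahead of it and the grasp point (between the pads) lies 2 mm behind it; y points along the fingers, z is the direction in which the jaws open and shut, and the axes are right-handed (so a half turn about y gives the same grasp; the last joint's range is limited). The gripper opens to 85 mm and grips with 20 to 120 N. Pads are 22 mm wide; open, the fingers measure 114 mm over their backs; the gripper's body (76 mm by 85 mm) begins 54 mm behind the grasp point. The pads swing forward as they close: fully open they stand 13 mm farther back than shut.
Start: joints at [-1.312, 0.527, 1.433, -0, 1.181, -0.178], TCP at [0.264, -0.566, 0.248] pointing down, gripper open.
Joint ranges: [-3.08, 3.08], [-0.75, 2.2], [0.22, 2.44], [-1.43, 4.57], [0, 2.65], [-2.85, 2.85]. Speed limits (rad/s): [2.79, 2.79, 3.14, 3.14, 3.14, 3.14].

INTERFACE

Orientations are given as a unit quaternion [x, y, z, w].
In Python, from station import manip gives the robot as it stands.
- The arm moves only by the shell command python3 -m handwheel 'ROWS' [FORCE]. ROWS is JSON, one flat list of numbers, 7 for each row, row after row: the shift along the tool's x, y, z in cm, then the turn, a rotation vector about the tool's x, y, z in rad, then the finger opening in cm, from 0 to 8.54. A call has 1 to 10 rows; each row is the pose to reach, as a shift and turn from the pose commanded when the call began, along the tool's axes at that moment; what a row does not reach only later rows make up. A row lasts 1/12 s, in which the tool goes at most 41.7 mm and 7.16 degrees, less where a joint would pass 70% of its speed; a pose out of reach is approached as far as the arm can. A call with a gripper value outside its range is refused whole. The fingers move at their own pace and stop on an object; FORCE is the grip in N (left out, the last holds). Time passes only in rows, so rows that repeat a pose let the fingers close. It gives the time, the measured TCP pose, the force and the opening at its end, in the units of the state.
- manip.sense(): the state, without advancing time (a new reading comes with each control period).
- manip.snapshot(name): name is "scene" or "top" or "wrist"; returns a dict with "frame" (400x640x3 uint8, red, green, blue), "depth" (400x640 float32, m along the optical axis (not along the pixel's ray), 0 where there is no reading), "camera_matrix" (3x3 intrinsics, pixels), "rvec" (rotation vector, rad) and "tvec" (3), from world to camera coordinates, as OpenCV has them. Camera axes: x right, y down, z forward; pixel columns grow to the right and rows downward; lengths in m; the calibration is good to about 2 mm. A picture is of the moment at which its call begins.
- manip.sign_off(): hands the job in, once; it reports no verdict.
The state is a dict: "t": time; "q": joint angles; "qd": joint speeds; "tau": joint torques, N m; "tcp_pos": TCP position; "tool_rot": TCP orientation; "force": force on the tool from outside, world axes, zero at the start; "ft_torque": the same for the moment, N m; "finger_gap": opening from 0.0 (shut) to 1.0 (fully open).
Only numpy, scipy, OpenCV 4.12 (cv2) and the standard library are available. Lean on these libraries where they do the work, as an engineer would, in place of code of your own. Each camera call takes 0.05 s, during which the arm holds its last target.

## Working session

There is one attempt and no reset: what is moved stays moved. The work goes in short steps, Python scripts to look and compute and a shell command to move; the robot and the scene stay as the last step left them, time stands still between calls to the robot, and variables do not carry over. Pictures are saved under pics/ and viewed, and the job is handed in when it is done.

```bash
mkdir -p pics; ls; cat > h.py <<'E'
import numpy as np, cv2
from station import manip
def snap(n,save=None):
    s=manip.snapshot(n)
    if save: cv2.imwrite('pics/'+save,s['frame'][:,:,::-1])
    return s
def pix2plane(s,uv,z):
    K=s['camera_matrix'];R=cv2.Rodrigues(np.array(s['rvec'],float))[0];t=np.array(s['tvec'],float).ravel()
    c=-R.T@t
    uv=np.atleast_2d(np.array(uv,float))
    d=(R.T@np.linalg.inv(K)@np.c_[uv,np.ones(len(uv))].T).T
    return c+d*((z-c[2])/d[:,2:3])
def proj(s,P):
    return cv2.projectPoints(np.array(P,float).reshape(-1,1,3),np.array(s['rvec'],float),np.array(s['tvec'],float),s['camera_matrix'],None)[0].reshape(-1,2)
E
python3 - <<'E'
from h import *
for n in ['scene','top','wrist']:
    s=snap(n,n+'0.png')
    R=cv2.Rodrigues(np.array(s['rvec'],float))[0]; print(n,-R.T@np.array(s['tvec']).ravel(), R[2])
print(manip.sense())
E
```

```text
pics
scene [1.38489262 0.11226387 0.95389613] [-0.69997788 -0.09823625 -0.70737586]
top [0.42423395 0.01244572 0.91041752] [ 0.14841549 -0.02881591 -0.98850518]
wrist [ 0.33457887 -0.53391747  0.37336176] [-0.27270253 -0.12570198 -0.95385132]
{'t': 0.15, 'q': array([-1.31250909e+00,  5.28297421e-01,  1.43360403e+00,  5.48736535e-06,
        1.18139092e+00, -1.78486032e-01]), 'qd': array([-0.00148788, -0.00202243, -0.00143367, -0.00093525,  0.0018595 ,
        0.00121605]), 'tau': array([ 1.11562160e-03, -4.42743552e+01, -1.78275776e+01, -1.74908710e-04,
        5.60872955e-03, -1.59447819e-05]), 'tcp_pos': array([ 0.26428824, -0.56580246,  0.24753212]), 'tool_rot': array([-0.15321953,  0.69091221, -0.68971114,  0.15317517]), 'force': array([ 0.24089314,  1.07259072, -0.42791067]), 'ft_torque': array([-0.03786291,  0.04787109, -0.03269774]), 'finger_gap': 0.9972895673526833}
```

View pics/scene0.png

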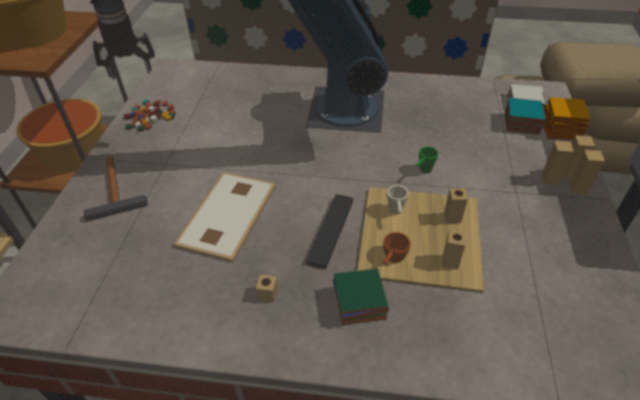

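View pics/top0.png

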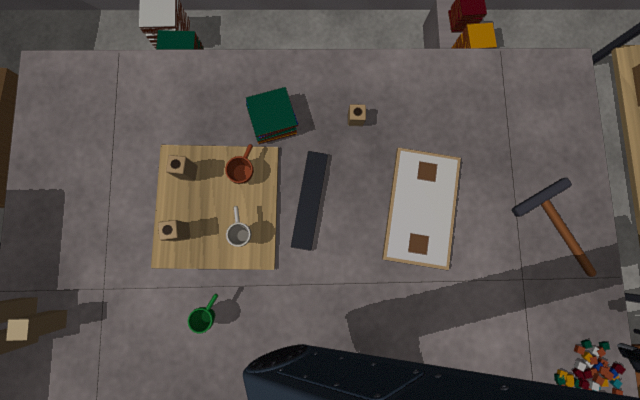

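View pics/wrist0.png

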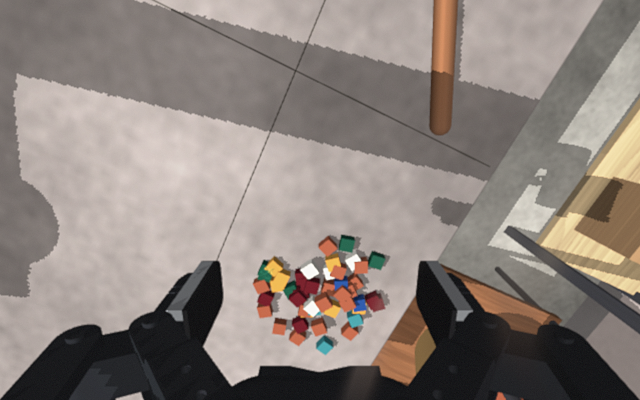

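The top view has +x up and +y left. It shows the shelf with marks at (427,172) and (418,244), and the bar at (310,200). On the board are the tall props at (178,163) and (169,230), the terracotta pan at (239,170) and the white pan at (237,234). The green pan at (201,319) is the decoy, and the short prop (357,114) and tiles (272,113) stay where they are. Next I measure.

```bash
python3 - <<'E'
from h import *
s=snap('top')
im=s['frame'][:,:,::-1].copy(); 
cv2.imwrite('pics/topcrop.png',cv2.resize(im[130:280,150:470],(800,375),interpolation=cv2.INTER_CUBIC))
hsv=cv2.cvtColor(im,cv2.COLOR_BGR2HSV)
def masks(name,m,roi,z):
    mm=np.zeros_like(m);x0,y0,x1,y1=roi;mm[y0:y1,x0:x1]=m[y0:y1,x0:x1]
    cs,_=cv2.findContours(mm,cv2.RETR_EXTERNAL,cv2.CHAIN_APPROX_NONE)
    c=max(cs,key=cv2.contourArea)
    P=pix2plane(s,c[:,0,:],z)[:,:2]
    r=cv2.minAreaRect((P*1000).astype(np.float32)); M=cv2.moments(c)
    cen=pix2plane(s,[M['m10']/M['m00'],M['m01']/M['m00']],z)[0]
    print(name,cv2.contourArea(c),'rect c',np.round(r[0],1),np.round(r[1],1),round(r[2],1),'cen',np.round(cen*1000,1))
    b=cv2.boxPoints(r);print(np.round(b).tolist())
    return c
H,S,V=cv2.split(hsv)
print([hsv[p[1],p[0]].tolist() for p in [(420,210),(427,172),(418,244),(310,200),(178,163),(169,230),(170,240),(239,185),(250,150),(237,234),(237,215),(200,200),(330,200)]])
white=((V>140)&(S<50)).astype(np.uint8)
brown=((S>100)&(H<20)&(V<150)).astype(np.uint8)
dark=((V<75)).astype(np.uint8)
masks('shelf',cv2.morphologyEx(((V>140)).astype(np.uint8),cv2.MORPH_CLOSE,np.ones((3,3))),(370,135,475,280),.015)
masks('m1',brown,(410,155,445,190),.015)
masks('m2',brown,(402,225,435,262),.015)
masks('bar',dark,(285,140,335,260),.018)
for n,roi in [('pA',(168,154,190,175)),('pB',(160,220,180,242))]:
    masks(n+'spot',(V<80).astype(np.uint8),roi,.102)
masks('red',((S>130)&(H<12)).astype(np.uint8),(220,140,262,190),.062)
masks('whi',((S<45)&(V>110)).astype(np.uint8),(220,200,258,250),.078)
E
```

```text
[[15, 6, 166], [13, 139, 88], [13, 130, 88], [110, 37, 41], [9, 117, 35], [14, 78, 49], [17, 103, 74], [19, 103, 144], [13, 148, 74], [21, 29, 88], [18, 26, 129], [18, 104, 125], [0, 19, 106]]
shelf 6977.5 rect c [ 524.3 -261.5] [156.8 275.5] 79.8 cen [ 520.  -260.3   15. ]
[[375.0, -314.0], [646.0, -363.0], [674.0, -209.0], [403.0, -160.0]]
m1 252.0 rect c [ 613.1 -277.8] [42.4 41.8] 80.1 cen [ 612.9 -277.7   15. ]
[[589.0, -295.0], [630.0, -302.0], [637.0, -261.0], [596.0, -253.0]]
m2 279.5 rect c [ 436.  -245.9] [42.4 42.1] 79.7 cen [ 435.8 -245.9   15. ]
[[412.0, -263.0], [453.0, -271.0], [461.0, -229.0], [419.0, -221.0]]
bar 2363.0 rect c [545.5   8. ] [ 62.9 239.9] 79.2 cen [543.8   9.1  18. ]
[[422.0, -0.0], [657.0, -45.0], [669.0, 16.0], [434.0, 61.0]]
pAspot 75.0 rect c [613.2 296.5] [41.3 36. ] 89.2 cen [609.6 283.6 102. ]
[[595.0, 276.0], [631.0, 276.0], [631.0, 317.0], [595.0, 317.0]]
pBspot 57.5 rect c [474.4 318.7] [19.4 16.9] 2.3 cen [474.6 319.  102. ]
[[464.0, 327.0], [465.0, 310.0], [484.0, 311.0], [484.0, 328.0]]
red 597.5 rect c [626.8 176.7] [89.3 62.5] 3.1 cen [615.9 174.1  62. ]
[[581.0, 205.0], [584.0, 143.0], [673.0, 148.0], [670.0, 210.0]]
whi 458.5 rect c [478.5 167.9] [52.5 83.6] 73.3 cen [466.5 173.2  78. ]
[[431.0, 155.0], [511.0, 131.0], [526.0, 181.0], [446.0, 205.0]]
```

View pics/topcrop.png

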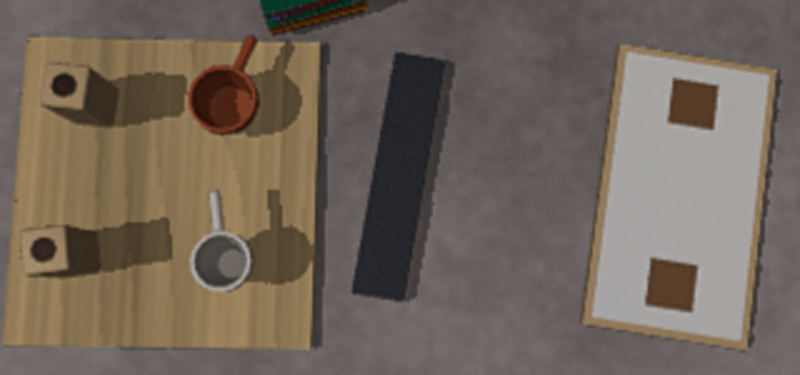

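```bash
cat >> h.py <<'E'
def cloud(s):
    D=s['depth'];K=s['camera_matrix'];R=cv2.Rodrigues(np.array(s['rvec'],float))[0];t=np.array(s['tvec'],float).ravel()
    v,u=np.mgrid[:D.shape[0],:D.shape[1]]
    P=np.stack([(u-K[0,2])/K[0,0]*D,(v-K[1,2])/K[1,1]*D,D],-1)
    return (P-t)@R
def rect(s,m,z):
    cs,_=cv2.findContours(m.astype(np.uint8),cv2.RETR_EXTERNAL,cv2.CHAIN_APPROX_NONE)
    c=max(cs,key=cv2.contourArea)
    P=pix2plane(s,c[:,0,:],z)[:,:2]*1000
    return cv2.minAreaRect(P.astype(np.float32)),P
E
python3 - <<'E'
from h import *
s=snap('top'); W=cloud(s); Z=W[...,2]
for n,p in [('deck',(340,200)),('board',(205,200)),('shelf',(420,210)),('bar',(310,200)),('pA',(174,168)),('pB',(163,232))]: print(n,W[p[1],p[0]].round(4))
def roi(x0,y0,x1,y1):
    m=np.zeros(Z.shape,bool);m[y0:y1,x0:x1]=1;return m
for n,r,z,lo in [('bar',(285,140,340,260),.018,.010),('pA',(160,145,200,185),.102,.092),('pB',(150,212,195,250),.102,.092),('tiles',(240,80,305,145),.06,.05),('short',(340,95,375,130),.05,.04)]:
    (c,w,a),P=rect(s,roi(*r)&(Z>lo)&(Z<z+.012),z);print(n,np.round(c,1),np.round(w,1),round(a,1))
for n,r,z,lo,rad in [('L',(215,140,265,195),.062,.046,32),('S',(215,200,262,255),.078,.062,27),('G',(180,285,222,338),.066,.05,27)]:
    (c,w,a),P=rect(s,roi(*r)&(Z>lo)&(Z<z+.012),z)
    # circle: fit excluding handle
    from scipy.optimize import least_squares
    f=least_squares(lambda p:np.hypot(P[:,0]-p[0],P[:,1]-p[1])-p[2],[*np.median(P,0),rad],loss='soft_l1',f_scale=1).x
    d=np.hypot(P[:,0]-f[0],P[:,1]-f[1]);far=P[d>rad+12].mean(0) if (d>rad+12).any() else None
    print(n,np.round(f,1),'handle ang',None if far is None else np.degrees(np.arctan2(far[1]-f[1],far[0]-f[0])).round(1),d.max().round(1))
from scipy.spatial.transform import Rotation as Ro
print(Ro.from_quat(manip.sense()['tool_rot']).as_matrix().round(3))
E
```

```text
deck [ 0.5462 -0.0624 -0.0013]
board [0.5495 0.2653 0.011 ]
shelf [ 0.5167 -0.2558  0.0131]
bar [0.5448 0.0118 0.0171]
pA [0.6087 0.3091 0.1022]
pB [0.4692 0.3273 0.1011]
bar [546.   13.7] [ 49.8 239.1] 79.2
pA [617.  304.9] [42.1 40.9] 84.1
pB [473.9 316.3] [40.1 42. ] 7.2
tiles [753.4 100.4] [103.1 101.8] 15.7
short [ 752.5 -105.1] [39.  42.7] 87.9
L [614.1 173.9  33.1] handle ang -23.5 64.4
S [466.9 171.5  28.9] handle ang 7.5 59.3
G [282.7 251.5  28.5] handle ang -31.9 61.0
[[-0.906 -0.     0.423]
 [-0.423  0.001 -0.906]
 [-0.    -1.    -0.001]]
```

```bash
cat >> h.py <<'E'
from scipy.spatial.transform import Rotation as Ro
def goal(x,y,z,jaw):
    """mm, deg -> print tool shift cm and rotvec to reach with tool down"""
    st=manip.sense();R0=Ro.from_quat(st['tool_rot']);p=np.array(st['tcp_pos'])
    sh=R0.as_matrix().T@(np.array([x,y,z])/1000-p)*100
    best=None
    q1=np.degrees(np.arctan2(y,x))
    for j in (jaw,jaw+180,jaw-180):
        q6=q1-j
        if abs(q6)>155: continue
        a=np.radians(j);zt=np.array([np.cos(a),np.sin(a),0]);yt=np.array([0,0,-1.]);xt=np.cross(yt,zt)
        rv=(R0.inv()*Ro.from_matrix(np.c_[xt,yt,zt])).as_rotvec()
        if best is None or np.linalg.norm(rv)<np.linalg.norm(best[0]): best=(rv,q6)
    print('shift',sh.round(2),'rot',best[0].round(3),'q6',round(best[1],0),'rows',np.ceil(max(np.linalg.norm(sh)/4.17,np.degrees(np.linalg.norm(best[0]))/7.16)))
def tcp():
    st=manip.sense();m=Ro.from_quat(st['tool_rot']).as_matrix()
    print('t',round(st['t'],2),'tcp',(np.array(st['tcp_pos'])*1000).round(1),'jaw',np.degrees(np.arctan2(m[1,2],m[0,2])).round(1),'down',m[:,1].round(3),'F',np.array(st['force']).round(1),'gap',round(st['finger_gap'],3))
E
python3 - <<'E'
from h import *
goal(580,270,300,-8)
E
```

```text
shift [-63.97  -5.14 -62.4 ] rot [ 0.001 -0.994 -0.001] q6 33.0 rows 22.0
```

```bash
python3 -m handwheel '[-64,-5.1,-62.4,0,-1,0,8.5,-64,-5.1,-62.4,0,-1,0,8.5,-64,-5.1,-62.4,0,-1,0,8.5,-64,-5.1,-62.4,0,-1,0,8.5,-64,-5.1,-62.4,0,-1,0,8.5,-64,-5.1,-62.4,0,-1,0,8.5,-64,-5.1,-62.4,0,-1,0,8.5,-64,-5.1,-62.4,0,-1,0,8.5,-64,-5.1,-62.4,0,-1,0,8.5,-64,-5.1,-62.4,0,-1,0,8.5]'
python3 -c "
from h import *
tcp();goal(580,270,300,-8)"
```

```text
t: 1.08
tcp_pos: [0.4117, -0.1753, 0.2724]
tool_rot: [0.465, -0.532, 0.533, -0.465]
force: [1.4, -0.8, -0.4]
finger_gap: 0.995
t 1.08 tcp [ 411.7 -175.3  272.4] jaw -7.7 down [ 0. -0. -1.] F [ 1.4 -0.8 -0.4] gap 0.995
shift [-46.38  -2.77  10.71] rot [-0.001  0.005  0.   ] q6 33.0 rows 12.0
```

```bash
python3 -m handwheel '[-46.4,-2.8,10.7,0,0,0,8.5,-46.4,-2.8,10.7,0,0,0,8.5,-46.4,-2.8,10.7,0,0,0,8.5,-46.4,-2.8,10.7,0,0,0,8.5,-46.4,-2.8,10.7,0,0,0,8.5,-46.4,-2.8,10.7,0,0,0,8.5,-46.4,-2.8,10.7,0,0,0,8.5,-46.4,-2.8,10.7,0,0,0,8.5,-46.4,-2.8,10.7,0,0,0,8.5,-46.4,-2.8,10.7,0,0,0,8.5]'
python3 -m handwheel '[-7,0,1.6,0,0,0,8.5,-7,0,1.6,0,0,0,8.5,-7,0,1.6,0,0,0,8.5,-7,0,1.6,0,0,0,8.5]'
python3 -c "
from h import *
tcp();goal(580,270,300,-8);snap('wrist','w1.png');snap('scene','s1.png')"
```

```text
t: 1.92
tcp_pos: [0.5584, 0.2143, 0.2966]
tool_rot: [0.466, -0.532, 0.532, -0.466]
force: [0.2, 0.0, 0.4]
finger_gap: 0.994
t: 2.25
tcp_pos: [0.5832, 0.2808, 0.2957]
tool_rot: [-0.467, 0.532, -0.532, 0.466]
force: [0.2, -0.1, -0.1]
finger_gap: 0.998
t 2.25 tcp [583.2 280.8 295.7] jaw -7.5 down [-0.001 -0.001 -1.   ] F [ 0.2 -0.1 -0.1] gap 0.998
shift [ 1.11 -0.43 -0.18] rot [0.001 0.009 0.001] q6 33.0 rows 1.0
```

View pics/w1.png

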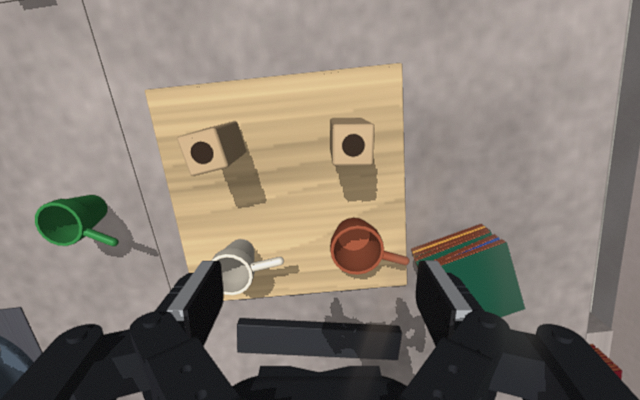

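The wrist view shows the props, with dark spots, at (202,152) and (353,145). The terracotta pan is at (357,250), the white pan at (232,275), the green decoy at (60,222) off the board, and the bar at (320,338). I'll measure the poses from this view.

```bash
cat >> h.py <<'E'
from scipy.optimize import least_squares
def measure(s,items):
    W=cloud(s);Z=W[...,2];zs=0
    for n,(x0,y0,x1,y1),z,lo,hi,kind in items:
        m=np.zeros(Z.shape,bool);m[y0:y1,x0:x1]=1
        m&=(Z>lo)&(Z<hi)
        (c,w,a),P=rect(s,m,z)
        if kind==0: print(n,np.round(c,1),np.round(w,1),round(a,1),'zmed',np.median(Z[m]).round(4))
        else:
            f=least_squares(lambda p:np.hypot(P[:,0]-p[0],P[:,1]-p[1])-p[2],[*np.median(P,0),kind],loss='soft_l1',f_scale=1).x
            d=np.hypot(P[:,0]-f[0],P[:,1]-f[1]);far=P[d>kind+12].mean(0) if (d>kind+12).any() else None
            print(n,np.round(f,1),'handle',None if far is None else np.degrees(np.arctan2(far[1]-f[1],far[0]-f[0])).round(1),d.max().round(1))
def spot(s,roi,z,thr=70):
    g=cv2.cvtColor(s['frame'],cv2.COLOR_RGB2GRAY);x0,y0,x1,y1=roi
    m=np.zeros_like(g);m[y0:y1,x0:x1]=(g[y0:y1,x0:x1]<thr)
    cs,_=cv2.findContours(m,cv2.RETR_EXTERNAL,cv2.CHAIN_APPROX_NONE);c=max(cs,key=cv2.contourArea)
    M=cv2.moments(c);p=[M['m10']/M['m00'],M['m01']/M['m00']];print('spot',np.round(p,1),cv2.contourArea(c),(pix2plane(s,p,z)[0]*1000).round(1))
E
python3 - <<'E'
from h import *
s=snap('wrist')
measure(s,[('pB',(160,100,260,200),.102,.095,.112,0),('pA',(310,100,390,180),.102,.095,.112,0),('L',(310,200,415,290),.062,.052,.075,32),('S',(190,230,300,310),.078,.067,.09,27)])
spot(s,(185,135,220,170),.102);spot(s,(335,128,370,162),.102)
# edges via color: bright top faces
g=cv2.cvtColor(s['frame'],cv2.COLOR_RGB2HSV); print(g[165,195],g[120,360],g[140,195+38],g[90,300],g[130,190])
cv2.imwrite('pics/w1c.png',cv2.resize(s['frame'][100:310,170:420,::-1],(750,630))[:600])
E
```

```text
pB [477.5 318.4] [41.4 39.7] 6.7 zmed 0.1023
pA [620.  306.7] [39.9 39. ] 83.1 zmed 0.1025
L [617.5 177.   33.5] handle -22.6 62.9
S [472.3 175.8  25.8] handle 7.0 58.3
spot [201.6 150.1] 330.5 [475.2 318.6 102. ]
spot [353.  142.2] 335.5 [619.5 306.8 102. ]
[ 16  85 214] [ 17  84 133] [15 85 78] [ 19  87 220] [ 18  86 186]
```

View pics/w1c.png

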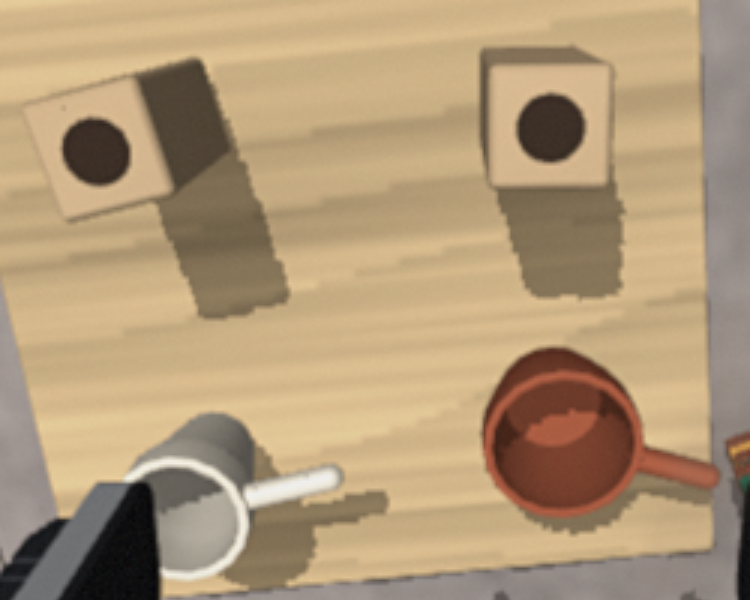

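```bash
python3 -c "
from h import *
goal(619.5,306.8,150,-7);goal(619.5,306.8,84,-7)"
```

```text
shift [-3.35 14.62  3.26] rot [ 0.001 -0.013  0.001] q6 33.0 rows 4.0
shift [-3.36 21.22  3.27] rot [ 0.001 -0.013  0.001] q6 33.0 rows 6.0
```

```bash
python3 -m handwheel '[-3.3,7,3.2,0,-0.01,0,8.5,-3.3,12,3.2,0,-0.01,0,8.5,-3.3,14,3.2,0,-0.01,0,8.5,-3.3,14,3.2,0,-0.01,0,8.5,-3.3,14,3.2,0,-0.01,0,8.5]'
python3 -c "
from h import *
tcp();goal(619.5,306.8,84,-7)"
```

```text
t: 2.82
tcp_pos: [0.616, 0.305, 0.1498]
tool_rot: [-0.472, 0.532, -0.529, 0.463]
force: [-0.9, -0.8, -1.0]
finger_gap: 0.997
t 2.82 tcp [616.  305.  149.8] jaw -7.2 down [-0.012 -0.004 -1.   ] F [-0.9 -0.8 -1. ] gap 0.997
shift [-0.26  6.57  0.4 ] rot [ 0.012 -0.004  0.005] q6 33.0 rows 2.0
```

```bash
python3 -m handwheel '[-0.2,0,0.2,0,0,0,8.5,-0.2,0,0.2,0,0,0,8.5,-0.2,0,0.2,0,0,0,8.5]'
python3 -c "
from h import *
tcp();goal(619.5,306.8,84,-7)"
```

```text
t: 3.07
tcp_pos: [0.6236, 0.3093, 0.1598]
tool_rot: [0.466, -0.529, 0.531, -0.47]
force: [-0.1, -0.4, -0.8]
finger_gap: 0.996
t 3.07 tcp [623.6 309.3 159.8] jaw -7.1 down [ 0.005  0.002 -1.   ] F [-0.1 -0.4 -0.8] gap 0.996
shift [ 0.32  7.58 -0.42] rot [-0.005 -0.003 -0.002] q6 33.0 rows 2.0
```

```bash
for i in 1 2; do python3 -m handwheel '[0,0,0,0,0,0,8.5,0,0,0,0,0,0,8.5,0,0,0,0,0,0,8.5]' >/dev/null
python3 -c "
from h import *
tcp();goal(619.5,306.8,84,-7)"; done
```

```text
t 3.32 tcp [622.2 309.5 158.1] jaw -7.1 down [ 0.002  0.001 -1.   ] F [ 0.3 -0.3  0.1] gap 0.996
shift [ 0.31  7.41 -0.25] rot [-0.002 -0.002 -0.001] q6 33.0 rows 2.0
t 3.57 tcp [621.7 309.5 156.6] jaw -7.1 down [ 0.  0. -1.] F [ 0.5 -0.6  0. ] gap 0.996
shift [ 0.29  7.26 -0.19] rot [-0.    -0.002 -0.   ] q6 33.0 rows 2.0
```

```bash
python3 -m handwheel '[0.3,1,-0.2,0,0,0,8.5,0.3,2.2,-0.2,0,0,0,8.5,0.3,3.4,-0.2,0,0,0,8.5,0.3,4.6,-0.2,0,0,0,8.5,0.3,5.7,-0.2,0,0,0,8.5,0.3,6.5,-0.2,0,0,0,8.5,0.3,7,-0.2,0,0,0,8.5,0.3,7.2,-0.2,0,0,0,8.5,0.3,7.2,-0.2,0,0,0,8.5,0.3,7.2,-0.2,0,0,0,8.5]'
python3 -c "
from h import *
tcp();snap('scene','s2.png');snap('wrist','w2.png')"
```

```text
t: 4.4
tcp_pos: [0.6198, 0.3068, 0.0849]
tool_rot: [0.468, -0.53, 0.53, -0.468]
force: [-0.4, -0.4, 0.7]
finger_gap: 0.993
t 4.4 tcp [619.8 306.8  84.9] jaw -7.1 down [ 0.001  0.    -1.   ] F [-0.4 -0.4  0.7] gap 0.993
```

View pics/w2.png

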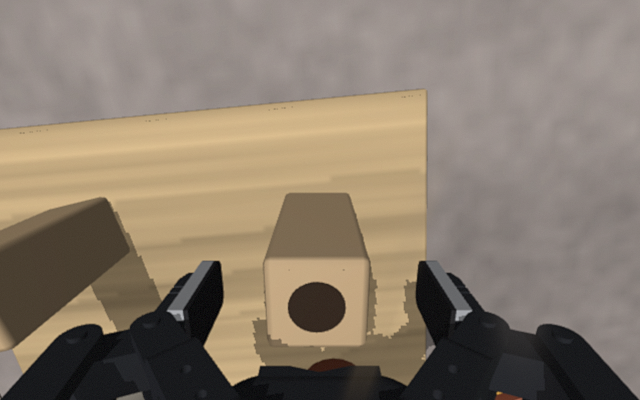

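View pics/s2.png

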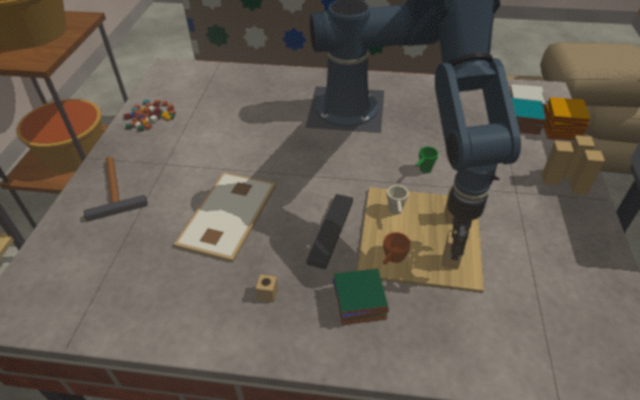

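The prop top at (316,305) is centred between the pads, so I close.

```bash
python3 -m handwheel '[0,0,0,0,0,0,6,0,0,0,0,0,0,4,0,0,0,0,0,0,3,0,0,0,0,0,0,3,0,0,0,0,0,0,3,0,0,0,0,0,0,3,0,0,0,0,0,0,3]' 50
python3 -c "
from h import *
tcp()"
```

```text
t: 5.08
tcp_pos: [0.6196, 0.3068, 0.085]
tool_rot: [0.468, -0.53, 0.53, -0.468]
force: [-0.3, -0.3, 4.3]
finger_gap: 0.463
t 5.08 tcp [619.6 306.8  85. ] jaw -7.1 down [ 0.  0. -1.] F [-0.3 -0.3  4.3] gap 0.463
```

```bash
python3 -m handwheel '[0,-0.3,0,0,0,0,3,0,-1,0,0,0,0,3,0,-2.5,0,0,0,0,3,0,-5,0,0,0,0,3,0,-8,0,0,0,0,3,0,-11,0,0,0,0,3,0,-13.5,0,0,0,0,3,0,-15,0,0,0,0,3,0,-15.5,0,0,0,0,3,0,-15.5,0,0,0,0,3]'
python3 -c "
from h import *
tcp();goal(520,-350,240,-10)"
```

```text
t: 5.92
tcp_pos: [0.62, 0.3069, 0.2412]
tool_rot: [0.467, -0.53, 0.53, -0.469]
force: [0.5, 0.3, -2.6]
finger_gap: 0.464
t 5.92 tcp [620.  306.9 241.2] jaw -7.1 down [ 0.003  0.001 -1.   ] F [ 0.5  0.3 -2.6] gap 0.464
shift [ 6.642e+01  3.000e-02 -1.800e+00] rot [-0.003  0.051 -0.001] q6 -24.0 rows 16.0
```

```bash
python3 -m handwheel '[1,0,0,0,0,0,3,3,0,0,0,0,0,3,6,0,0,0,0,0,3,10,0,0,0,0.01,0,3,14,0,0,0,0.02,0,3,18,0,-0.5,0,0.03,0,3,22,0,-1,0,0.04,0,3,26,0,-1,0,0.05,0,3,30,0,-1.5,0,0.05,0,3,34,0,-1.8,0,0.05,0,3]'
python3 -m handwheel '[4,0,0,0,0,0,3,8,0,0,0,0,0,3,12,0,0,0,0,0,3,16,0,0,0,0,0,3,20,0,0,0,0,0,3,24,0,0,0,0,0,3,28,0,0,0,0,0,3,30.5,0,0,0,0,0,3,32,0,0,0,0,0,3,32.4,0,0,0,0,0,3]'
python3 -m handwheel '[0,0,0,0,0,0,3,0,0,0,0,0,0,3]'
python3 - <<'E'
from h import *
tcp()
s=snap('wrist','w3.png')
E
```

```text
t: 6.75
tcp_pos: [0.5568, -0.0304, 0.2374]
tool_rot: [-0.456, 0.543, -0.54, 0.453]
force: [0.2, 0.0, -2.4]
finger_gap: 0.461
t: 7.58
tcp_pos: [0.5016, -0.3499, 0.2376]
tool_rot: [-0.454, 0.543, -0.541, 0.453]
force: [-1.0, 0.0, -2.1]
finger_gap: 0.458
t: 7.75
tcp_pos: [0.503, -0.3456, 0.2385]
tool_rot: [-0.455, 0.543, -0.54, 0.455]
force: [-0.8, 0.1, -1.3]
finger_gap: 0.46
t 7.75 tcp [ 503.  -345.6  238.5] jaw -9.9 down [-0.002  0.003 -1.   ] F [-0.8  0.1 -1.3] gap 0.46
```

View pics/w3.png

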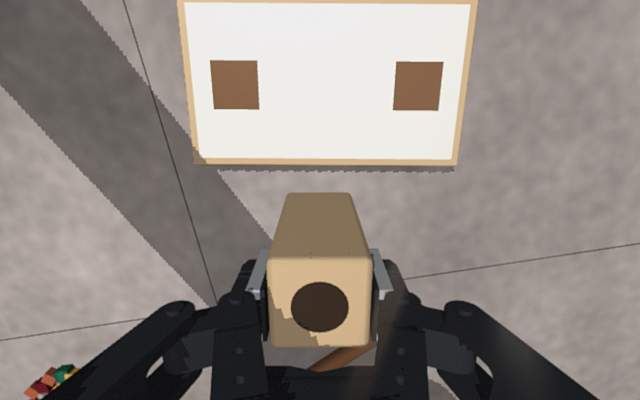

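The wrist view shows the marks at (235,84) and (418,86) on the shelf, and the prop is held squarely. I'll measure the marks.

```bash
python3 - <<'E'
from h import *
s=snap('wrist')
hsv=cv2.cvtColor(s['frame'],cv2.COLOR_RGB2HSV)
m=((hsv[...,1]>110)).astype(np.uint8)
for r in [(202,50,268,120),(385,50,452,120)]:
    mm=np.zeros_like(m);x0,y0,x1,y1=r;mm[y0:y1,x0:x1]=m[y0:y1,x0:x1]
    (c,w,a),P=rect(s,mm,.015);print(np.round(c,1),np.round(w,1),round(a,1))
W=cloud(s);print(W[30:150,300:340,2].mean(), W[140,100],W[200,500])
E
```

```text
[ 435.8 -246.6] [44.  43.8] 79.6
[ 613.3 -278.7] [43.1 44.1] 80.1
0.016839099747016965 [ 0.27586207 -0.27527198  0.0009098 ] [ 7.00601331e-01 -4.18149064e-01 -1.21504266e-04]
```

```bash
python3 -c "
from h import *
goal(613.2,-278.3,150,-10.2)"
```

```text
shift [-8.46  8.92  9.67] rot [ 0.001  0.006 -0.002] q6 -14.0 rows 4.0
```

```bash
python3 -m handwheel '[-0.8,0.5,1,0,0,0,3,-2.5,1.5,3,0,0,0,3,-4.5,3,5,0,0,0,3,-6.5,5,7.5,0,0,0,3,-7.8,7,8.9,0,0,0,3,-8.3,8.2,9.5,0,0.005,0,3,-8.5,8.8,9.7,0,0.005,0,3,-8.5,8.9,9.7,0,0.005,0,3,-8.5,8.9,9.7,0,0.005,0,3,-8.5,8.9,9.7,0,0.005,0,3]'
python3 -c "
from h import *
tcp();goal(613.2,-278.3,91,-10.2)"
```

```text
t: 8.68
tcp_pos: [0.6135, -0.2815, 0.1516]
tool_rot: [0.453, -0.542, 0.543, -0.453]
force: [0.2, -0.7, -2.1]
finger_gap: 0.461
t 8.68 tcp [ 613.5 -281.5  151.6] jaw -10.3 down [ 0.001 -0.001 -1.   ] F [ 0.2 -0.7 -2.1] gap 0.461
shift [-0.32  6.06 -0.09] rot [-0.001 -0.002  0.001] q6 -14.0 rows 2.0
```

```bash
python3 -m handwheel '[-0.3,1,-0.1,0,0,0,3,-0.3,2.2,-0.1,0,0,0,3,-0.3,3.5,-0.1,0,0,0,3,-0.3,4.6,-0.1,0,0,0,3,-0.3,5.3,-0.1,0,0,0,3,-0.3,5.7,-0.1,0,0,0,3,-0.3,5.8,-0.1,0,0,0,3,-0.3,5.8,-0.1,0,0,0,3,-0.3,5.8,-0.1,0,0,0,3,-0.3,5.8,-0.1,0,0,0,3]'
python3 -c "
from h import *
tcp();goal(613.2,-278.3,89,-10.2);snap('wrist','w4.png')"
```

```text
t: 9.52
tcp_pos: [0.6138, -0.2778, 0.0932]
tool_rot: [0.453, -0.542, 0.543, -0.453]
force: [0.2, 0.1, -3.2]
finger_gap: 0.465
t 9.52 tcp [ 613.8 -277.8   93.2] jaw -10.2 down [ 0.001 -0.001 -1.   ] F [ 0.2  0.1 -3.2] gap 0.465
shift [ 0.06  0.42 -0.05] rot [-0.001 -0.001  0.001] q6 -14.0 rows 1.0
```

View pics/w4.png

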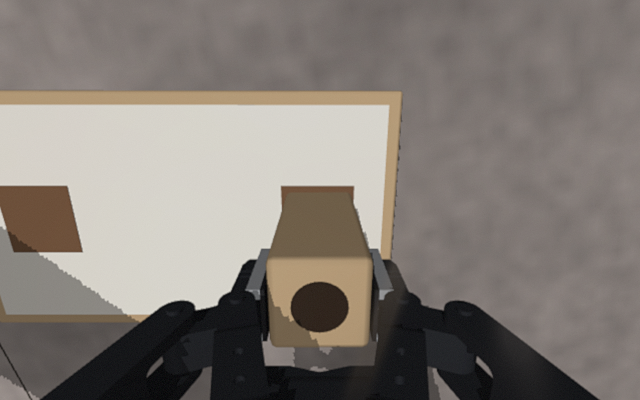

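```bash
python3 -m handwheel '[0,0.1,0,0,0,0,3,0,0.2,0,0,0,0,3,0,0.3,0,0,0,0,3,0,0.4,0,0,0,0,3,0,0.4,0,0,0,0,3,0,0.4,0,0,0,0,3]'
python3 -c "
from h import *
tcp();snap('wrist','w5.png')"
```

```text
t: 10.07
tcp_pos: [0.6131, -0.2774, 0.0883]
tool_rot: [-0.453, 0.543, -0.543, 0.453]
force: [-0.5, -0.4, -2.2]
finger_gap: 0.46
t 10.07 tcp [ 613.1 -277.4   88.3] jaw -10.3 down [-0.  0. -1.] F [-0.5 -0.4 -2.2] gap 0.46
```

View pics/w5.png

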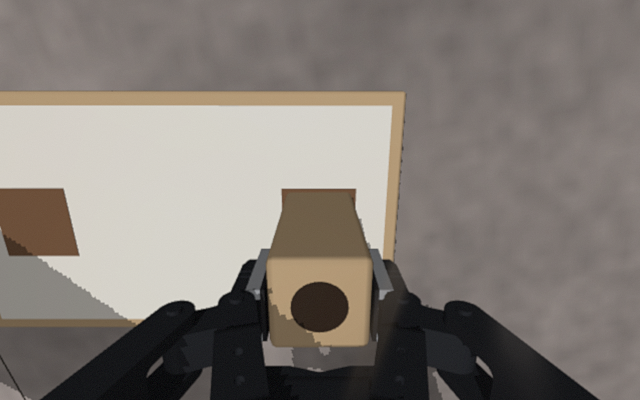

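```bash
python3 -m handwheel '[0,0.05,0,0,0,0,3,0,0.08,0,0,0,0,3,0,0.08,0,0,0,0,3,0,0.08,0,0,0,0,3]'
```

```text
t: 10.45
tcp_pos: [0.6133, -0.2776, 0.088]
tool_rot: [0.453, -0.543, 0.543, -0.453]
force: [-0.5, 0.9, -0.4]
finger_gap: 0.461
```

```bash
python3 -m handwheel '[0,0,0,0,0,0,4.3,0,0,0,0,0,0,5,0,0,0,0,0,0,6,0,0,0,0,0,0,7,0,0,0,0,0,0,7.5,0,0,0,0,0,0,8.5,0,0,0,0,0,0,8.5]'
python3 -c "
from h import *
tcp()"
```

```text
t: 11.03
tcp_pos: [0.6132, -0.2775, 0.0877]
tool_rot: [0.453, -0.543, 0.543, -0.453]
force: [0.3, 0.3, 0.5]
finger_gap: 0.996
t 11.03 tcp [ 613.2 -277.5   87.7] jaw -10.3 down [ 0. -0. -1.] F [0.3 0.3 0.5] gap 0.996
```

```bash
python3 -m handwheel '[0,-0.3,0,0,0,0,8.5,0,-1.5,0,0,0,0,8.5,0,-4,0,0,0,0,8.5,0,-7,0,0,0,0,8.5,0,-10,0,0,0,0,8.5,0,-12,0,0,0,0,8.5,0,-12.6,0,0,0,0,8.5,0,-12.6,0,0,0,0,8.5]'
python3 -c "
from h import *
tcp();s=snap('wrist','w6.png');snap('top','t6.png')
g=cv2.cvtColor(s['frame'],cv2.COLOR_RGB2GRAY);
goal(476.5,318.5,215,7)"
```

```text
t: 11.7
tcp_pos: [0.6144, -0.2782, 0.2169]
tool_rot: [0.453, -0.541, 0.545, -0.454]
force: [-0.0, 0.4, -0.2]
finger_gap: 0.997
t 11.7 tcp [ 614.4 -278.2  216.9] jaw -10.3 down [ 0.005 -0.003 -1.   ] F [-0.   0.4 -0.2] gap 0.997
shift [-56.18  -0.13 -24.  ] rot [ 0.001 -0.301 -0.001] q6 27.0 rows 15.0
```

View pics/w6.png

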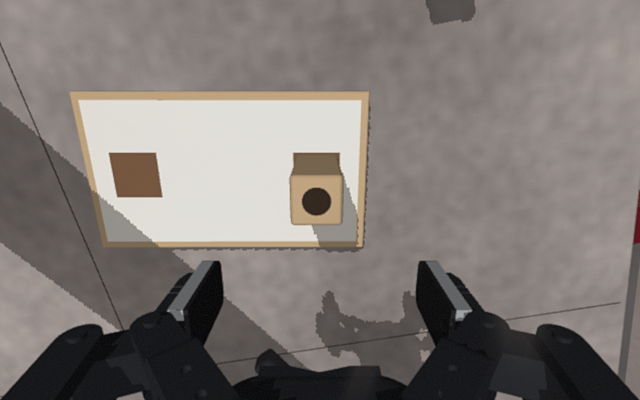

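```bash
python3 -m handwheel '[-1,0,-0.4,0,0,0,8.5,-3,0,-1.3,0,-0.02,0,8.5,-6,0,-2.6,0,-0.05,0,8.5,-9.5,0,-4,0,-0.08,0,8.5,-13,0,-5.6,0,-0.12,0,8.5,-16.5,0,-7,0,-0.15,0,8.5,-20,0,-8.5,0,-0.2,0,8.5,-23.5,0,-10,0,-0.24,0,8.5,-27,0,-11.5,0,-0.27,0,8.5,-30.5,0,-13,0,-0.3,0,8.5]'
python3 -m handwheel '[-3.6,0,-0.4,0,0,0,8.5,-7.2,0,-0.8,0,0,0,8.5,-10.8,0,-1.2,0,0,0,8.5,-14.4,0,-1.6,0,0,0,8.5,-18,0,-2,0,0,0,8.5,-21.4,0,-2.4,0,0,0,8.5,-24.4,0,-2.8,0,0,0,8.5,-26.4,0,-3,0,0,0,8.5,-27.4,0,-3,0,0,0,8.5,-27.7,0,-3,0,0,0,8.5]'
python3 -m handwheel '[0,0,0,0,0,0,8.5,0,0,0,0,0,0,8.5]'
python3 - <<'E'
from h import *
tcp();goal(476.5,318.5,215,6.7)
s=snap('wrist','w7.png')
E
```

```text
t: 12.63
tcp_pos: [0.5372, 0.0482, 0.212]
tool_rot: [0.53, -0.47, 0.467, -0.529]
force: [-0.4, 0.5, 0.3]
finger_gap: 0.99
t: 13.47
tcp_pos: [0.4747, 0.3185, 0.2123]
tool_rot: [0.531, -0.469, 0.468, -0.529]
force: [0.4, 1.0, -0.7]
finger_gap: 0.992
t: 13.63
tcp_pos: [0.4763, 0.3161, 0.213]
tool_rot: [0.53, -0.469, 0.469, -0.529]
force: [0.1, 1.1, 0.2]
finger_gap: 0.995
t 13.63 tcp [476.3 316.1 213. ] jaw 6.9 down [-0.001 -0.001 -1.   ] F [0.1 1.1 0.2] gap 0.995
shift [-0.23 -0.2   0.05] rot [0.001 0.004 0.001] q6 27.0 rows 1.0
```

View pics/w7.png

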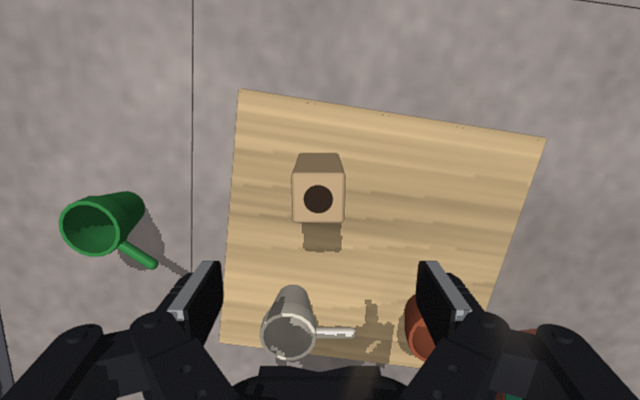

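```bash
python3 -m handwheel '[0,1,0,0,0,0,8.5,-0.1,3,0,0,0,0,8.5,-0.1,5.5,0,0,0,0,8.5,-0.1,8,0,0,0,0,8.5,-0.1,10,0,0,0,0,8.5,-0.1,11.6,0,0,0,0,8.5,-0.1,12.4,0,0,0,0,8.5,-0.1,12.7,0,0,0,0,8.5,-0.1,12.7,0,0,0,0,8.5,-0.1,12.7,0,0,0,0,8.5]'
python3 - <<'E'
from h import *
tcp()
s=snap('wrist','w8.png');spot(s,(270,260,370,350),.102,60)
E
```

```text
t: 14.52
tcp_pos: [0.4769, 0.318, 0.0872]
tool_rot: [-0.529, 0.469, -0.469, 0.53]
force: [-0.2, 0.9, 0.4]
finger_gap: 0.998
t 14.52 tcp [476.9 318.   87.2] jaw 6.9 down [ 0.001  0.    -1.   ] F [-0.2  0.9  0.4] gap 0.998
spot [313.7 300.9] 2074.0 [475.2 318.4 102. ]
```

```bash
python3 -m handwheel '[0,0,0,0,0,0,6,0,0,0,0,0,0,5,0,0,0,0,0,0,4,0,0,0,0,0,0,3.5,0,0,0,0,0,0,3,0,0,0,0,0,0,3,0,0,0,0,0,0,3,0,0,0,0,0,0,3]' 50
python3 - <<'E'
from h import *
tcp()
s=snap('wrist');spot(s,(270,260,370,350),.102,60)
E
python3 -m handwheel '[0,-0.3,0,0,0,0,3,0,-1,0,0,0,0,3,0,-2.5,0,0,0,0,3,0,-5,0,0,0,0,3,0,-8,0,0,0,0,3,0,-11,0,0,0,0,3,0,-12.2,0,0,0,0,3,0,-12.6,0,0,0,0,3,0,-12.6,0,0,0,0,3,0,-12.6,0,0,0,0,3]'
python3 - <<'E'
from h import *
tcp();goal(435.9,-246.3,212,-10.2)
E
```

```text
t: 15.23
tcp_pos: [0.4762, 0.3183, 0.0874]
tool_rot: [-0.529, 0.469, -0.469, 0.529]
force: [-1.1, -0.4, 6.0]
finger_gap: 0.457
t 15.23 tcp [476.2 318.3  87.4] jaw 6.9 down [ 0.  0. -1.] F [-1.1 -0.4  6. ] gap 0.457
spot [319.2 301.9] 2059.0 [476.7 318.4 102. ]
t: 16.12
tcp_pos: [0.4754, 0.3177, 0.2118]
tool_rot: [0.53, -0.469, 0.469, -0.529]
force: [-0.3, -0.5, -3.0]
finger_gap: 0.461
t 16.12 tcp [475.4 317.7 211.8] jaw 6.9 down [-0.002 -0.001 -1.   ] F [-0.3 -0.5 -3. ] gap 0.461
shift [ 5.551e+01  3.000e-02 -1.073e+01] rot [0.002 0.299 0.001] q6 -19.0 rows 14.0
```

```bash
python3 -m handwheel '[1,0,-0.2,0,0,0,3,3,0,-0.6,0,0.02,0,3,6,0,-1.2,0,0.05,0,3,9.5,0,-1.9,0,0.08,0,3,13,0,-2.6,0,0.12,0,3,16.5,0,-3.3,0,0.15,0,3,20,0,-4,0,0.2,0,3,23.5,0,-4.7,0,0.24,0,3,27,0,-5.4,0,0.27,0,3,30.5,0,-6,0,0.3,0,3]'
python3 -m handwheel '[3.6,0,0.3,0,0,0,3,7.2,0,0.6,0,0,0,3,10.8,0,0.9,0,0,0,3,14.4,0,1.2,0,0,0,3,18,0,1.6,0,0,0,3,21.4,0,2,0,0,0,3,23.8,0,2.3,0,0,0,3,25.2,0,2.5,0,0,0,3,25.8,0,2.6,0,0,0,3,26,0,2.6,0,0,0,3]'
python3 -m handwheel '[0,0,0,0,0,0,3,0,0,0,0,0,0,3]'
python3 - <<'E'
from h import *
tcp();goal(435.9,-246.3,105,-10.2)
E
```

```text
t: 16.95
tcp_pos: [0.4515, 0.0063, 0.2115]
tool_rot: [-0.454, 0.544, -0.542, 0.452]
force: [0.7, 0.3, -2.4]
finger_gap: 0.461
t: 17.78
tcp_pos: [0.4321, -0.2526, 0.2118]
tool_rot: [-0.453, 0.544, -0.542, 0.453]
force: [0.5, 0.6, -2.7]
finger_gap: 0.458
t: 17.95
tcp_pos: [0.4323, -0.2505, 0.2123]
tool_rot: [-0.454, 0.543, -0.542, 0.454]
force: [-0.5, -0.0, -2.8]
finger_gap: 0.461
t 17.95 tcp [ 432.3 -250.5  212.3] jaw -10.2 down [-0.001  0.002 -1.   ] F [-0.5 -0.  -2.8] gap 0.461
shift [-0.46 10.73  0.29] rot [ 0.002  0.    -0.002] q6 -19.0 rows 3.0
```

```bash
python3 -m handwheel '[-0.2,1,0.1,0,0,0,3,-0.4,3,0.2,0,0,0,3,-0.5,5.5,0.3,0,0,0,3,-0.5,8,0.3,0,0,0,3,-0.5,9.8,0.3,0,0,0,3,-0.5,10.5,0.3,0,0,0,3,-0.5,10.8,0.3,0,0,0,3,-0.5,10.8,0.3,0,0,0,3,-0.5,10.8,0.3,0,0,0,3,-0.5,10.8,0.3,0,0,0,3]'
python3 - <<'E'
from h import *
tcp();goal(435.9,-246.3,91,-10.2);snap('wrist','w9.png')
E
```

```text
t: 18.78
tcp_pos: [0.4374, -0.2483, 0.1058]
tool_rot: [0.453, -0.542, 0.543, -0.454]
force: [-0.8, -0.6, -1.8]
finger_gap: 0.459
t 18.78 tcp [ 437.4 -248.3  105.8] jaw -10.2 down [ 0.002 -0.002 -1.   ] F [-0.8 -0.6 -1.8] gap 0.459
shift [-0.18  1.48 -0.19] rot [-0.002 -0.001  0.001] q6 -19.0 rows 1.0
```

View pics/w9.png

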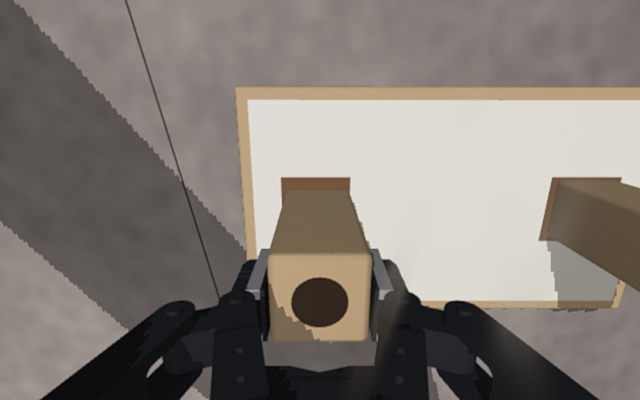

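Prop B hangs squarely over the second mark (281–350, 178). I'll lower it.

```bash
python3 -m handwheel '[0,0.3,-0.1,0,0,0,3,-0.1,0.7,-0.1,0,0,0,3,-0.1,1,-0.1,0,0,0,3,-0.1,1.15,-0.1,0,0,0,3,-0.1,1.25,-0.1,0,0,0,3,-0.1,1.3,-0.1,0,0,0,3,-0.1,1.3,-0.1,0,0,0,3,-0.1,1.3,-0.1,0,0,0,3]'
python3 - <<'E'
from h import *
tcp();goal(435.9,-246.3,91,-10.2);snap('wrist','w10.png')
E
```

```text
t: 19.5
tcp_pos: [0.4359, -0.2469, 0.0916]
tool_rot: [-0.453, 0.543, -0.543, 0.453]
force: [-0.5, -0.0, -3.1]
finger_gap: 0.464
t 19.5 tcp [ 435.9 -246.9   91.6] jaw -10.3 down [-0.  0. -1.] F [-0.5 -0.  -3.1] gap 0.464
shift [-0.06  0.06 -0.01] rot [ 0.    -0.001 -0.   ] q6 -19.0 rows 1.0
```

View pics/w10.png

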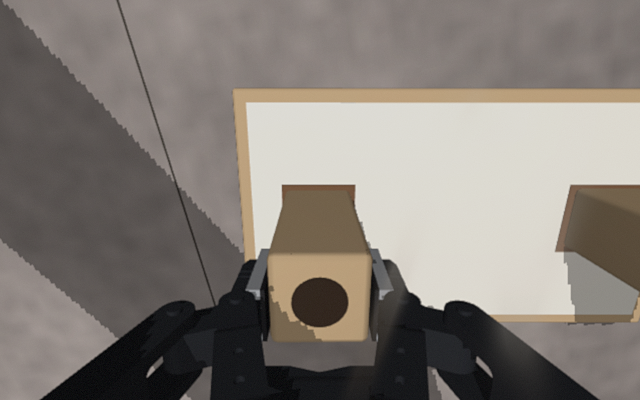

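```bash
python3 -m handwheel '[-0.05,0,0,0,0,0,3,-0.1,0.05,0,0,0,0,3,-0.1,0.1,0,0,0,0,3,-0.1,0.15,0,0,0,0,3,-0.1,0.15,0,0,0,0,3]'
python3 - <<'E'
from h import *
tcp()
E
```

```text
t: 19.97
tcp_pos: [0.436, -0.2458, 0.0904]
tool_rot: [0.453, -0.543, 0.543, -0.453]
force: [-1.1, -0.5, -0.2]
finger_gap: 0.458
t 19.97 tcp [ 436.  -245.8   90.4] jaw -10.3 down [ 0.  0. -1.] F [-1.1 -0.5 -0.2] gap 0.458
```

```bash
python3 -m handwheel '[0,0,0,0,0,0,4.3,0,0,0,0,0,0,5,0,0,0,0,0,0,6,0,0,0,0,0,0,7,0,0,0,0,0,0,7.5,0,0,0,0,0,0,8.5]'
python3 -m handwheel '[0,-0.3,0,0,0,0,8.5,0,-1.5,0,0,0,0,8.5,0,-4,0,0,0,0,8.5,0,-7,0,0,0,0,8.5,0,-10,0,0,0,0,8.5,0,-12,0,0,0,0,8.5,0,-12.6,0,0,0,0,8.5,0,-12.6,0,0,0,0,8.5]'
python3 -c "
from h import *
tcp();s=snap('wrist','w11.png')
goal(617.5,177,215,67.4)"
```

```text
t: 20.47
tcp_pos: [0.4361, -0.2459, 0.0902]
tool_rot: [0.453, -0.543, 0.543, -0.453]
force: [0.5, 0.0, 0.5]
finger_gap: 0.988
t: 21.13
tcp_pos: [0.4368, -0.2465, 0.218]
tool_rot: [0.453, -0.541, 0.544, -0.454]
force: [-0.2, 0.5, 0.1]
finger_gap: 0.995
t 21.13 tcp [ 436.8 -246.5  218. ] jaw -10.2 down [ 0.003 -0.003 -1.   ] F [-0.2  0.5  0.1] gap 0.995
shift [-44.84   0.14  10.33] rot [-0.000e+00 -1.355e+00  1.000e-03] q6 -51.0 rows 12.0
```

View pics/w11.png

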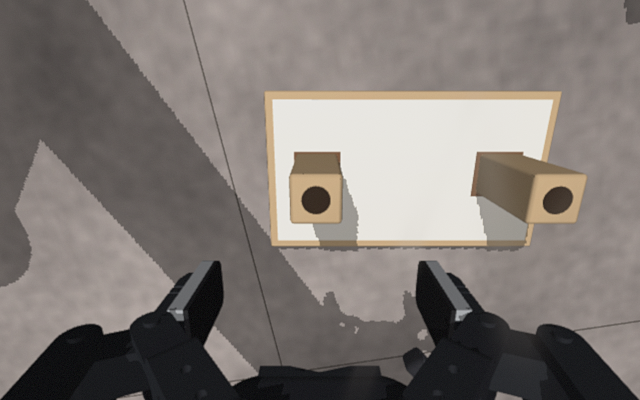

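Both props stand squarely on their marks (spots at (316,200) and (557,200)). Next is the large pan.

```bash
python3 -m handwheel '[-1,0,0.2,0,-0.05,0,8.5,-3,0,0.7,0,-0.15,0,8.5,-6,0,1.4,0,-0.25,0,8.5,-9.5,0,2.2,0,-0.37,0,8.5,-13,0,3,0,-0.49,0,8.5,-16.5,0,3.8,0,-0.61,0,8.5,-20,0,4.6,0,-0.73,0,8.5,-23.5,0,5.4,0,-0.85,0,8.5,-27,0,6.2,0,-0.97,0,8.5,-30.5,0,7,0,-1.09,0,8.5]'
python3 -c "
from h import *
tcp();goal(617.5,177,215,67.4)"
```

```text
t: 22.02
tcp_pos: [0.5583, 0.0437, 0.2138]
tool_rot: [0.67, -0.229, 0.225, -0.669]
force: [1.4, -1.1, 0.1]
finger_gap: 0.994
t 22.02 tcp [558.3  43.7 213.8] jaw 52.5 down [-0.005  0.    -1.   ] F [ 1.4 -1.1  0.1] gap 0.994
shift [-3.41 -0.14 14.18] rot [ 0.002 -0.259 -0.004] q6 -51.0 rows 4.0
```

```bash
python3 -m handwheel '[-0.8,0,3.5,0,-0.08,0,8.5,-1.6,0,6.5,0,-0.15,0,8.5,-2.3,0,9.5,0,-0.2,0,8.5,-2.9,0,12,0,-0.24,0,8.5,-3.2,0,13.4,0,-0.26,0,8.5,-3.4,0,14,0,-0.26,0,8.5,-3.4,0,14.2,0,-0.26,0,8.5,-3.4,0,14.2,0,-0.26,0,8.5,-3.4,0,14.2,0,-0.26,0,8.5]'
python3 -c "
from h import *
tcp();goal(617.5,177,215,67.4);snap('wrist','w12.png')"
```

```text
t: 22.77
tcp_pos: [0.6188, 0.1735, 0.2157]
tool_rot: [0.693, -0.141, 0.14, -0.693]
force: [0.7, -0.4, 1.1]
finger_gap: 0.996
t 22.77 tcp [618.8 173.5 215.7] jaw 67.0 down [-0.002 -0.001 -1.   ] F [ 0.7 -0.4  1.1] gap 0.996
shift [-0.25  0.07  0.28] rot [ 0.001 -0.007 -0.001] q6 -51.0 rows 1.0
```

View pics/w12.png

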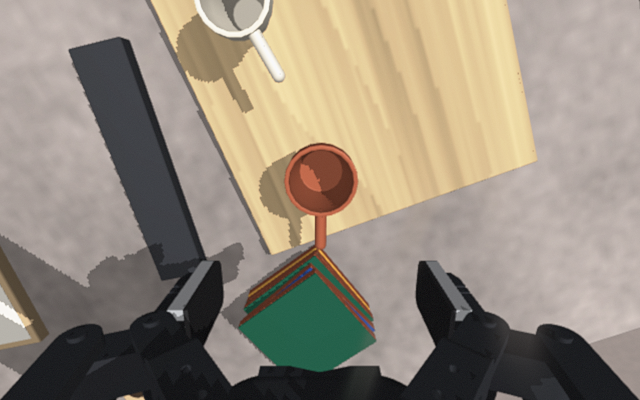

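The terracotta pan sits at (321,180) with its handle pointing straight down the image, and the fingers straddle it. I'll refine its position.

```bash
python3 - <<'E'
from h import *
s=snap('wrist')
measure(s,[('L',(270,130,370,247),.062,.05,.075,32)])
hsv=cv2.cvtColor(s['frame'],cv2.COLOR_RGB2HSV);m=((hsv[...,1]>130)&((hsv[...,0]<12)|(hsv[...,0]>170))).astype(np.uint8);m[247:]=0;m[:130]=0;m[:,:270]=0;m[:,370:]=0
(c,w,a),P=rect(s,m,.062)
f=least_squares(lambda p:np.hypot(P[:,0]-p[0],P[:,1]-p[1])-p[2],[617,177,32],loss='soft_l1',f_scale=.7).x;print(f.round(1))
goal(617.5,177,58,67.4)
E
```

```text
L [615.8 176.   32.2] handle -23.5 60.3
[615.1 175.9  31.8]
shift [-0.27 15.82  0.28] rot [ 0.001 -0.007 -0.001] q6 -51.0 rows 4.0
```

```bash
python3 -m handwheel '[-0.1,1,0,0,0,0,8.5,-0.3,3,0.1,0,0,0,8.5,-0.3,6,0.1,0,0,0,8.5,-0.3,9.5,0.1,0,0,0,8.5,-0.3,12.5,0.1,0,0,0,8.5,-0.3,14.5,0.1,0,0,0,8.5,-0.3,15.4,0.1,0,0,0,8.5,-0.3,15.7,0.1,0,0,0,8.5,-0.3,15.7,0.1,0,0,0,8.5,-0.3,15.7,0.1,0,0,0,8.5]'
python3 -c "
from h import *
tcp();goal(616,176,58,67);snap('wrist','w13.png')"
```

```text
t: 23.7
tcp_pos: [0.6181, 0.1769, 0.0604]
tool_rot: [-0.693, 0.14, -0.141, 0.693]
force: [0.7, -0.1, -0.7]
finger_gap: 0.995
t 23.7 tcp [618.1 176.9  60.4] jaw 67.1 down [ 0.002  0.    -1.   ] F [ 0.7 -0.1 -0.7] gap 0.995
shift [-0.16  0.24 -0.16] rot [-0.001  0.001  0.002] q6 -51.0 rows 1.0
```

View pics/w13.png

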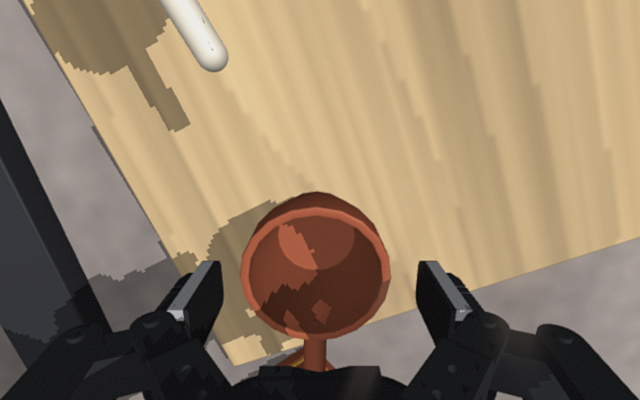

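```bash
python3 - <<'E'
from h import *
s=snap('wrist');p=manip.sense()['tcp_pos']
print(proj(s,[p,[p[0],p[1],.062],[.616,.176,.062]]).round(1))
hsv=cv2.cvtColor(s['frame'],cv2.COLOR_RGB2HSV);m=((hsv[...,1]>120)&((hsv[...,0]<12)|(hsv[...,0]>170))).astype(np.uint8);m[330:]=0;m[:205]=0;m[:,:225]=0;m[:,400:]=0
(c,w,a),P=rect(s,m,.062)
f=least_squares(lambda p:np.hypot(P[:,0]-p[0],P[:,1]-p[1])-p[2],[617,177,32],loss='soft_l1',f_scale=.7).x;print(f.round(1))
E
```

```text
[[320.1 281.9]
 [320.1 283.1]
 [315.6 279.5]]
[612.8 176.8  31.3]
```

```bash
python3 -m handwheel '[-0.2,0.1,-0.1,0,0,0,8.5,-0.4,0.2,-0.15,0,0,0,8.5,-0.4,0.2,-0.15,0,0,0,8.5,-0.4,0.2,-0.15,0,0,0,8.5,-0.4,0.2,-0.15,0,0,0,7.5,-0.4,0.2,-0.15,0,0,0,7,-0.4,0.2,-0.15,0,0,0,6.5,-0.4,0.2,-0.15,0,0,0,6,-0.4,0.2,-0.15,0,0,0,6,-0.4,0.2,-0.15,0,0,0,6]' 30
python3 -c "
from h import *
tcp();s=snap('wrist','w14.png');p=manip.sense()['tcp_pos'];print(proj(s,[[p[0],p[1],.062]]))"
```

```text
t: 24.63
tcp_pos: [0.6129, 0.1772, 0.0578]
tool_rot: [-0.693, 0.14, -0.141, 0.693]
force: [-0.9, 0.6, 5.0]
finger_gap: 0.748
t 24.63 tcp [612.9 177.2  57.8] jaw 67.1 down [ 0.  0. -1.] F [-0.9  0.6  5. ] gap 0.748
[[319.86487511 287.1421881 ]]
```

View pics/w14.png

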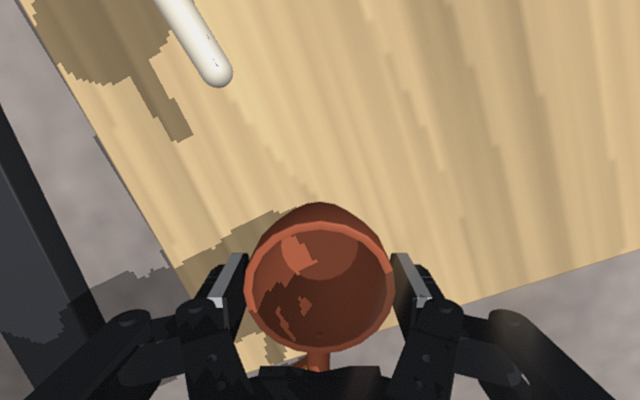

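```bash
python3 -m handwheel '[0,-0.3,0,0,0,0,6,0,-1,0,0,0,0,6,0,-2.5,0,0,0,0,6,0,-5,0,0,0,0,6,0,-8,0,0,0,0,6,0,-11,0,0,0,0,6,0,-13,0,0,0,0,6,0,-14,0,0,0,0,6,0,-14.3,0,0,0,0,6,0,-14.3,0,0,0,0,6]'
python3 - <<'E'
from h import *
tcp();goal(524.6,-262.3,202,-10.2)
E
```

```text
t: 25.52
tcp_pos: [0.6127, 0.1771, 0.2004]
tool_rot: [-0.693, 0.14, -0.141, 0.693]
force: [0.3, -0.0, -1.3]
finger_gap: 0.747
t 25.52 tcp [612.7 177.1 200.4] jaw 67.1 down [ 0.  0. -1.] F [ 0.3 -0.  -1.3] gap 0.747
shift [  8.99  -0.17 -43.9 ] rot [-0.     1.349  0.   ] q6 -16.0 rows 11.0
```

```bash
python3 -m handwheel '[0.2,0,-1,0,0.03,0,6,0.6,0,-3,0,0.09,0,6,1.2,0,-6,0,0.18,0,6,1.9,0,-9,0,0.28,0,6,2.5,0,-12,0,0.38,0,6,3.1,0,-15,0,0.48,0,6,3.7,0,-18,0,0.58,0,6,4.3,0,-21,0,0.68,0,6,4.9,0,-24,0,0.78,0,6,5.5,0,-27,0,0.87,0,6]'
python3 - <<'E'
from h import *
tcp();goal(524.6,-262.3,200,-10.2)
E
```

```text
t: 26.35
tcp_pos: [0.5562, -0.0946, 0.1981]
tool_rot: [0.569, -0.423, 0.42, -0.567]
force: [0.8, 0.7, -0.2]
finger_gap: 0.748
t 26.35 tcp [556.2 -94.6 198.1] jaw 16.9 down [-0.004  0.001 -1.   ] F [ 0.8  0.7 -0.2] gap 0.748
shift [15.13 -0.2  -7.9 ] rot [ 0.004  0.473 -0.002] q6 -16.0 rows 5.0
```

```bash
python3 -m handwheel '[2.6,0,-1.4,0,0.09,0,6,5.2,0,-2.8,0,0.18,0,6,8,0,-4.2,0,0.27,0,6,10.8,0,-5.6,0,0.36,0,6,13,0,-6.8,0,0.43,0,6,14.4,0,-7.5,0,0.46,0,6,15,0,-7.9,0,0.47,0,6,15,0,-7.9,0,0.47,0,6,15,0,-7.9,0,0.47,0,6,15,0,-7.9,0,0.47,0,6]'
python3 - <<'E'
from h import *
tcp();goal(524.6,-262.3,70,-10.2);snap('wrist','w15.png')
E
```

```text
t: 27.18
tcp_pos: [0.5272, -0.258, 0.1998]
tool_rot: [-0.456, 0.541, -0.539, 0.457]
force: [0.2, 0.4, 0.0]
finger_gap: 0.743
t 27.18 tcp [ 527.2 -258.   199.8] jaw -9.6 down [-0.001  0.002 -1.   ] F [0.2 0.4 0. ] gap 0.743
shift [ 0.49 12.98 -0.16] rot [ 0.001  0.011 -0.001] q6 -16.0 rows 4.0
```

View pics/w15.png

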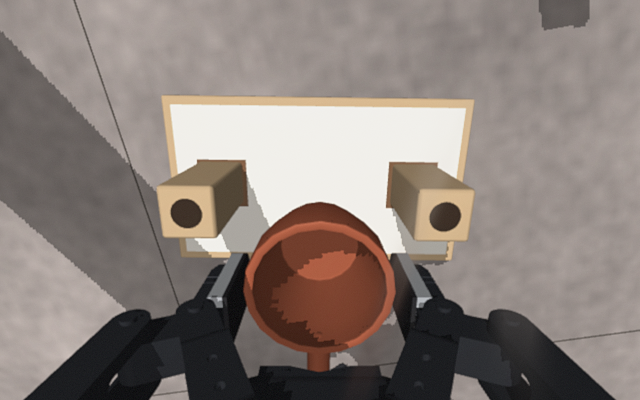

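```bash
python3 -m handwheel '[0.1,1,0,0,0,0,6,0.3,3,-0.1,0,0.01,0,6,0.5,5.5,-0.15,0,0.01,0,6,0.5,8,-0.15,0,0.01,0,6,0.5,10.3,-0.15,0,0.01,0,6,0.5,11.8,-0.15,0,0.01,0,6,0.5,12.6,-0.15,0,0.01,0,6,0.5,12.9,-0.15,0,0.01,0,6,0.5,12.9,-0.15,0,0.01,0,6,0.5,12.9,-0.15,0,0.01,0,6]'
python3 - <<'E'
from h import *
tcp();goal(524.6,-262.3,62,-10.2);s=snap('wrist','w16.png')
s2=snap('top');spot(s2,(408,150,445,190),.105,60)
cv2.imwrite('pics/t16.png',cv2.resize(s2['frame'][130:290,360:490,::-1],(520,640))[:600])
E
```

```text
t: 28.07
tcp_pos: [0.5257, -0.2644, 0.0718]
tool_rot: [0.453, -0.542, 0.543, -0.454]
force: [0.6, -0.6, -1.0]
finger_gap: 0.75
t 28.07 tcp [ 525.7 -264.4   71.8] jaw -10.2 down [ 0.001 -0.001 -1.   ] F [ 0.6 -0.6 -1. ] gap 0.75
shift [-0.19  0.98 -0.15] rot [-0.001 -0.     0.001] q6 -16.0 rows 1.0Traceback (most recent call last):
  File "<stdin>", line 3, in <module>
  File "h.py", line 58, in spot
    M=cv2.moments(c);p=[M['m10']/M['m00'],M['m01']/M['m00']];print('spot',np.round(p,1),cv2.contourArea(c),(pix2plane(s,p,z)[0]*1000).round(1))
                        ~~~~~~~~^~~~~~~~~
ZeroDivisionError: float division by zero
```

View pics/w16.png

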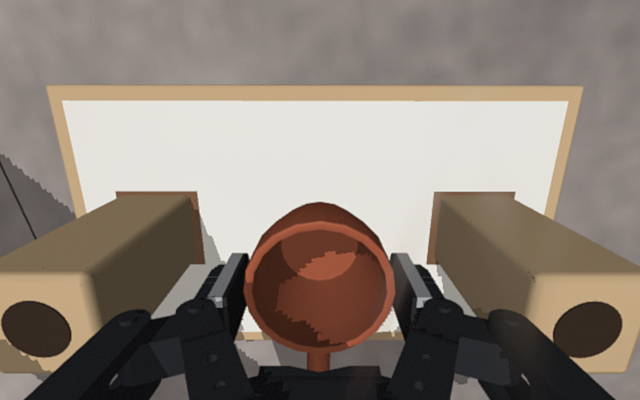

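```bash
python3 -m handwheel '[-0.05,0.2,-0.05,0,0,0,6,-0.15,0.5,-0.15,0,0,0,6,-0.2,0.7,-0.2,0,0,0,6,-0.2,0.85,-0.2,0,0,0,6,-0.2,0.92,-0.2,0,0,0,6,-0.2,0.95,-0.2,0,0,0,6,-0.2,0.95,-0.2,0,0,0,6,-0.2,0.95,-0.2,0,0,0,6]'
python3 - <<'E'
from h import *
tcp();goal(524.6,-262.3,61,-10.2)
E
```

```text
t: 28.83
tcp_pos: [0.5235, -0.2621, 0.0617]
tool_rot: [0.453, -0.543, 0.543, -0.453]
force: [-0.3, -0.1, -1.2]
finger_gap: 0.751
t 28.83 tcp [ 523.5 -262.1   61.7] jaw -10.3 down [ 0. -0. -1.] F [-0.3 -0.1 -1.2] gap 0.751
shift [-0.    0.07  0.12] rot [-0.    -0.001  0.   ] q6 -16.0 rows 1.0
```

```bash
python3 -m handwheel '[0,0.05,0.05,0,0,0,6,0,0.1,0.1,0,0,0,6,0,0.1,0.1,0,0,0,6,0,0.1,0.1,0,0,0,6]'
python3 -c "
from h import *
tcp()"
```

```text
t: 29.17
tcp_pos: [0.5245, -0.2622, 0.0608]
tool_rot: [0.453, -0.543, 0.543, -0.453]
force: [-0.3, 0.5, 0.1]
finger_gap: 0.741
t 29.17 tcp [ 524.5 -262.2   60.8] jaw -10.3 down [ 0. -0. -1.] F [-0.3  0.5  0.1] gap 0.741
```

Touching down (61 mm, weight gone). I open to 7.4 cm only, to stay clear of the props, and lift.

```bash
python3 -m handwheel '[0,0,0,0,0,0,6.6,0,0,0,0,0,0,7,0,0,0,0,0,0,7.4,0,0,0,0,0,0,7.6,0,0,0,0,0,0,7.6]'
python3 -c "
from h import *
tcp()"
python3 -m handwheel '[0,-0.2,0,0,0,0,7.6,0,-1,0,0,0,0,7.6,0,-2.5,0,0,0,0,7.6,0,-5,0,0,0,0,7.6,0,-8,0,0,0,0,7.6,0,-11,0,0,0,0,7.6,0,-13.5,0,0,0,0,8.5,0,-15,0,0,0,0,8.5,0,-15.5,0,0,0,0,8.5,0,-15.5,0,0,0,0,8.5]'
python3 -c "
from h import *
tcp();s=snap('wrist','w17.png')
measure(s,[('L',(250,150,400,260),.065,.055,.08,32)])
goal(471,175,220,-83)"
```

```text
t: 29.58
tcp_pos: [0.5242, -0.2621, 0.0607]
tool_rot: [-0.453, 0.543, -0.543, 0.453]
force: [-0.8, 0.1, -0.2]
finger_gap: 0.891
t 29.58 tcp [ 524.2 -262.1   60.7] jaw -10.3 down [-0.  0. -1.] F [-0.8  0.1 -0.2] gap 0.891
t: 30.42
tcp_pos: [0.5252, -0.2627, 0.2178]
tool_rot: [0.453, -0.541, 0.544, -0.454]
force: [-0.5, 0.5, -0.1]
finger_gap: 0.995
t 30.42 tcp [ 525.2 -262.7  217.8] jaw -10.2 down [ 0.003 -0.003 -1.   ] F [-0.5  0.5 -0.1] gap 0.995
L [ 525.  -265.2   32.3] handle -100.8 63.4
shift [-42.07  -0.41 -13.04] rot [-1.00e-03  1.27e+00 -0.00e+00] q6 103.0 rows 11.0
```

View pics/w17.png

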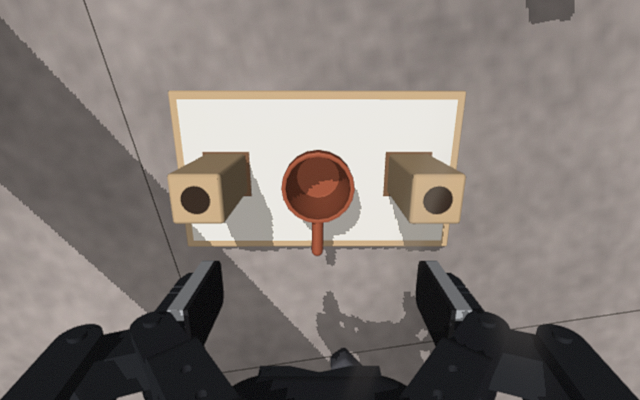

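The terracotta pan sits midway at (318,187) with its handle straight out over the long side (318,250). Next is the white pan: of the two small pans, the white one is on the board and the green decoy is off it.

```bash
python3 -m handwheel '[-1,0,-0.3,0,0.04,0,8.5,-3,0,-1,0,0.12,0,8.5,-6,0,-1.9,0,0.2,0,8.5,-9.5,0,-3,0,0.3,0,8.5,-13,0,-4,0,0.41,0,8.5,-16.5,0,-5.2,0,0.52,0,8.5,-20,0,-6.3,0,0.63,0,8.5,-23.5,0,-7.3,0,0.74,0,8.5,-27,0,-8.4,0,0.85,0,8.5,-30,0,-9.3,0,0.95,0,8.5]'
python3 - <<'E'
from h import *
tcp();goal(471,175,220,-83)
E
```

```text
t: 31.3
tcp_pos: [0.4843, 0.0518, 0.2141]
tool_rot: [-0.155, 0.691, -0.69, 0.152]
force: [-0.0, -0.6, -0.3]
finger_gap: 0.996
t 31.3 tcp [484.3  51.8 214.1] jaw -65.0 down [-0.004  0.001 -1.   ] F [-0.  -0.6 -0.3] gap 0.996
shift [ -4.01  -0.58 -11.72] rot [0.002 0.315 0.004] q6 103.0 rows 3.0
```

```bash
python3 -m handwheel '[-1.2,0,-3,0,0.08,0,8.5,-2.3,0,-6,0,0.16,0,8.5,-3.2,0,-8.8,0,0.24,0,8.5,-3.8,0,-10.7,0,0.29,0,8.5,-4,0,-11.5,0,0.31,0,8.5,-4,0,-11.7,0,0.31,0,8.5,-4,0,-11.7,0,0.31,0,8.5,-4,0,-11.7,0,0.31,0,8.5]'
python3 - <<'E'
from h import *
tcp();s=snap('wrist','w18.png')
measure(s,[('S',(250,120,400,262),.078,.065,.095,27)]);p=manip.sense()['tcp_pos']; print(proj(s,[[p[0],p[1],.078]]))
E
```

```text
t: 31.97
tcp_pos: [0.472, 0.1719, 0.2148]
tool_rot: [0.047, -0.705, 0.706, -0.046]
force: [0.1, 0.0, 0.7]
finger_gap: 0.998
t 31.97 tcp [472.  171.9 214.8] jaw -82.4 down [-0.002 -0.001 -1.   ] F [0.1 0.  0.7] gap 0.998
S [469.5 172.8  29.8] handle 6.8 59.4
[[318.58748827 193.12164137]]
```

View pics/w18.png

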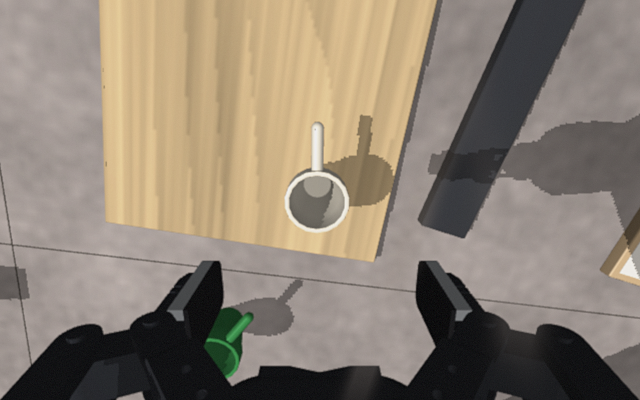

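```bash
python3 -m handwheel '[0.1,1,0,0,0,0,8.5,0.2,3,0,0,0,0,8.5,0.3,5.5,0,0,0,0,8.5,0.3,8,0,0,0,0,8.5,0.3,9.7,0,0,0,0,8.5,0.3,10.6,0,0,0,0,8.5,0.3,10.9,0,0,0,0,8.5,0.3,10.9,0,0,0,0,8.5,0.3,10.9,0,0,0,0,8.5]'
python3 - <<'E'
from h import *
tcp();s=snap('wrist','w19.png')
p=manip.sense()['tcp_pos']; print(proj(s,[[p[0],p[1],.078]]))
hsv=cv2.cvtColor(s['frame'],cv2.COLOR_RGB2HSV);m=((hsv[...,1]<45)&(hsv[...,2]>110)).astype(np.uint8);m[:,:220]=0;m[:,420:]=0;m[:190]=0
(c,w,a),P=rect(s,m,.078)
f=least_squares(lambda p:np.hypot(P[:,0]-p[0],P[:,1]-p[1])-p[2],[470,173,27],loss='soft_l1',f_scale=.7).x;print(f.round(1))
E
```

```text
t: 32.77
tcp_pos: [0.4702, 0.1718, 0.1073]
tool_rot: [-0.046, 0.706, -0.706, 0.047]
force: [-0.3, -0.1, -0.2]
finger_gap: 0.995
t 32.77 tcp [470.2 171.8 107.3] jaw -82.5 down [ 0.001  0.    -1.   ] F [-0.3 -0.1 -0.2] gap 0.995
[[317.58392384 252.8861426 ]]
[455.5 170.3  52.8]
```

View pics/w19.png

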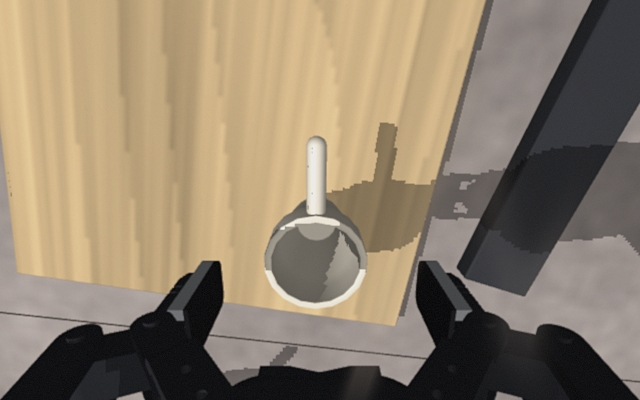

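```bash
python3 -m handwheel '[0.2,0.5,0,0,0,0,8.5,0.45,1.3,-0.05,0,0,0,8.5,0.45,2.1,-0.05,0,0,0,8.5,0.45,2.6,-0.05,0,0,0,8.5,0.45,2.85,-0.05,0,0,0,8.5,0.45,2.9,-0.05,0,0,0,8.5,0.45,2.9,-0.05,0,0,0,8.5,0.45,2.9,-0.05,0,0,0,8.5]'
python3 - <<'E'
from h import *
tcp();s=snap('wrist','w20.png')
p=manip.sense()['tcp_pos']; print(proj(s,[[p[0],p[1],.078]]))
E
```

```text
t: 33.48
tcp_pos: [0.4651, 0.172, 0.0777]
tool_rot: [-0.047, 0.706, -0.706, 0.047]
force: [-0.6, 0.1, -0.2]
finger_gap: 0.992
t 33.48 tcp [465.1 172.   77.7] jaw -82.4 down [ 0.  0. -1.] F [-0.6  0.1 -0.2] gap 0.992
[[317.54142788 284.37230345]]
```

View pics/w20.png

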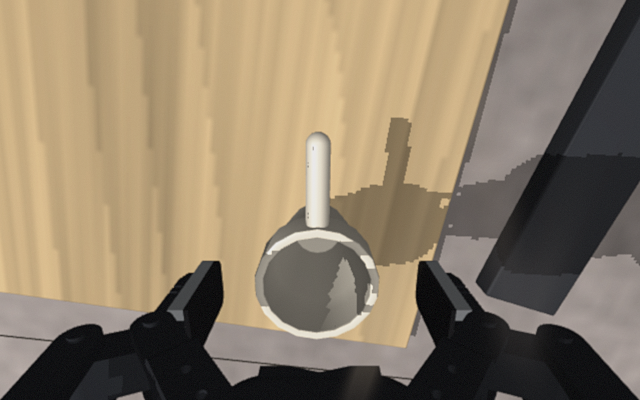

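```bash
python3 -m handwheel '[0,0,0,0,0,0,7.5,0,0,0,0,0,0,6.5,0,0,0,0,0,0,5.8,0,0,0,0,0,0,5.2,0,0,0,0,0,0,5,0,0,0,0,0,0,5,0,0,0,0,0,0,5,0,0,0,0,0,0,5]' 30
python3 - <<'E'
from h import *
tcp();s=snap('wrist','w21.png')
p=manip.sense()['tcp_pos']; print(proj(s,[[p[0],p[1],.078]]))
E
```

```text
t: 34.2
tcp_pos: [0.4653, 0.1721, 0.0783]
tool_rot: [-0.046, 0.706, -0.706, 0.047]
force: [-0.9, 1.1, 6.0]
finger_gap: 0.622
t 34.2 tcp [465.3 172.1  78.3] jaw -82.4 down [ 0.001  0.    -1.   ] F [-0.9  1.1  6. ] gap 0.622
[[317.54819258 283.80219422]]
```

View pics/w21.png

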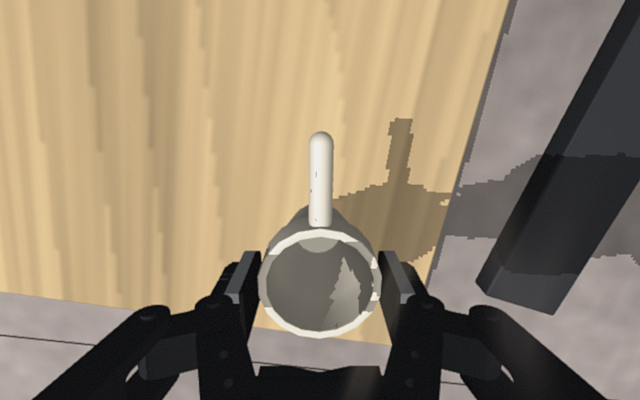

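```bash
python3 -m handwheel '[0,-0.3,0,0,0,0,5,0,-1,0,0,0,0,5,0,-2.5,0,0,0,0,5,0,-5,0,0,0,0,5,0,-8,0,0,0,0,5,0,-11,0,0,0,0,5,0,-13,0,0,0,0,5,0,-13.8,0,0,0,0,5,0,-14,0,0,0,0,5,0,-14,0,0,0,0,5]'
python3 - <<'E'
from h import *
tcp();goal(524.4,-262.2,218,-10.2)
E
```

```text
t: 35.08
tcp_pos: [0.4646, 0.1719, 0.2177]
tool_rot: [0.047, -0.706, 0.706, -0.047]
force: [-0.3, 0.2, -0.8]
finger_gap: 0.627
t 35.08 tcp [464.6 171.9 217.7] jaw -82.4 down [-0. -0. -1.] F [-0.3  0.2 -0.8] gap 0.627
shift [-2.300e-01 -3.000e-02  4.382e+01] rot [ 0.    -1.261  0.   ] q6 -16.0 rows 11.0
```

```bash
python3 -m handwheel '[0,0,1,0,-0.03,0,5,0,0,3,0,-0.09,0,5,0,0,6,0,-0.17,0,5,0,0,9,0,-0.26,0,5,0,0,12,0,-0.35,0,5,-0.1,0,15,0,-0.44,0,5,-0.1,0,18,0,-0.53,0,5,-0.1,0,21,0,-0.62,0,5,-0.1,0,24,0,-0.71,0,5,-0.2,0,27,0,-0.8,0,5]'
python3 - <<'E'
from h import *
tcp();goal(524.4,-262.2,218,-10.2)
E
```

```text
t: 35.92
tcp_pos: [0.5009, -0.0965, 0.2155]
tool_rot: [-0.32, 0.632, -0.63, 0.318]
force: [1.0, 0.1, -1.3]
finger_gap: 0.625
t 35.92 tcp [500.9 -96.5 215.5] jaw -36.4 down [-0.005  0.002 -1.   ] F [ 1.   0.1 -1.3] gap 0.625
shift [11.95 -0.3  11.72] rot [ 0.005 -0.457  0.   ] q6 -16.0 rows 5.0
```

```bash
python3 -m handwheel '[2,0,2,0,-0.09,0,5,4,0,4,0,-0.18,0,5,6.2,0,6.1,0,-0.27,0,5,8.4,0,8.3,0,-0.35,0,5,10.3,0,10.1,0,-0.41,0,5,11.4,0,11.2,0,-0.44,0,5,11.8,0,11.6,0,-0.455,0,5,11.9,0,11.7,0,-0.455,0,5,11.9,0,11.7,0,-0.455,0,5,11.9,0,11.7,0,-0.455,0,5]'
python3 - <<'E'
from h import *
tcp();goal(524.4,-262.2,218,-10.2);snap('wrist','w22.png')
E
```

```text
t: 36.75
tcp_pos: [0.5246, -0.2591, 0.2167]
tool_rot: [-0.452, 0.545, -0.543, 0.452]
force: [-0.7, 0.6, -0.9]
finger_gap: 0.622
t 36.75 tcp [ 524.6 -259.1  216.7] jaw -10.5 down [-0.002  0.002 -1.   ] F [-0.7  0.6 -0.9] gap 0.622
shift [ 0.31 -0.13  0.03] rot [ 0.003 -0.006 -0.002] q6 -16.0 rows 1.0
```

View pics/w22.png

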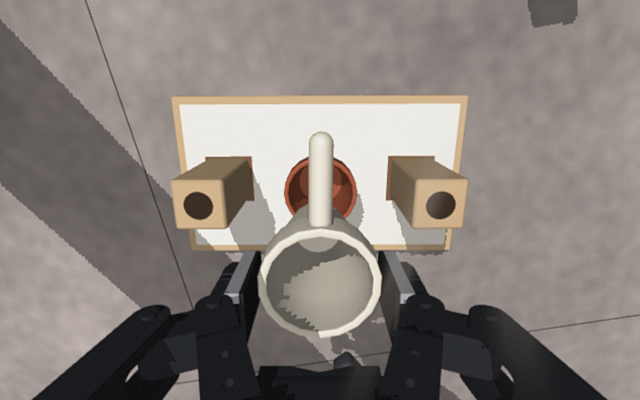

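```bash
python3 -m handwheel '[0.1,1,0,0,0,0,5,0.2,2.5,0,0,0,0,5,0.3,4.5,0,0,0,0,5,0.3,6,0,0,0,0,5,0.3,6.9,0,0,0,0,5,0.3,7.3,0,0,0,0,5,0.3,7.3,0,0,0,0,5,0.3,7.3,0,0,0,0,5,0.3,7.3,0,0,0,0,5]'
python3 - <<'E'
from h import *
tcp();goal(524.4,-262.2,92,-10.2);snap('wrist','w23.png')
E
```

```text
t: 37.55
tcp_pos: [0.5254, -0.264, 0.1456]
tool_rot: [0.452, -0.543, 0.544, -0.452]
force: [-0.1, -1.2, -0.1]
finger_gap: 0.63
t 37.55 tcp [ 525.4 -264.   145.6] jaw -10.5 down [ 0.002 -0.001 -1.   ] F [-0.1 -1.2 -0.1] gap 0.63
shift [-0.16  5.36 -0.14] rot [-0.002 -0.006  0.001] q6 -16.0 rows 2.0
```

View pics/w23.png

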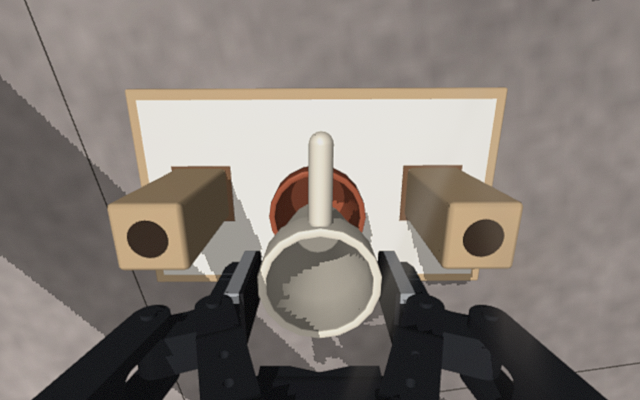

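Aligned above the terracotta mouth (318,210). I'll lower it slowly into the pan.

```bash
python3 -m handwheel '[-0.05,0.5,-0.05,0,0,0,5,-0.1,1.2,-0.1,0,0,0,5,-0.15,2,-0.1,0,0,0,5,-0.15,2.8,-0.1,0,0,0,5,-0.15,3.5,-0.1,0,0,0,5,-0.15,3.9,-0.1,0,0,0,5,-0.15,4.1,-0.1,0,0,0,5,-0.15,4.1,-0.1,0,0,0,5,-0.15,4.1,-0.1,0,0,0,5,-0.15,4.1,-0.1,0,0,0,5]'
python3 - <<'E'
from h import *
tcp();goal(524.4,-262.2,88,-10.2);snap('wrist','w24.png')
E
```

```text
t: 38.43
tcp_pos: [0.5243, -0.2622, 0.104]
tool_rot: [0.452, -0.544, 0.544, -0.452]
force: [-0.1, 1.0, -0.9]
finger_gap: 0.627
t 38.43 tcp [ 524.3 -262.2  104. ] jaw -10.5 down [ 0.001 -0.    -1.   ] F [-0.1  1.  -0.9] gap 0.627
shift [-0.   1.6  0. ] rot [-0.001 -0.006  0.   ] q6 -16.0 rows 1.0
```

View pics/w24.png

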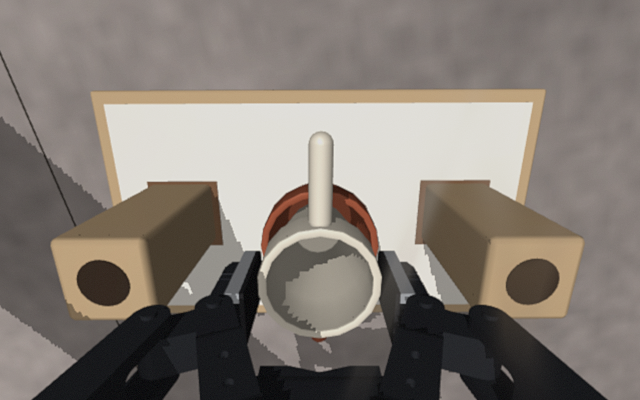

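```bash
python3 -m handwheel '[0,0.3,0,0,0,0,5,0,0.7,0,0,0,0,5,0,1.1,0,0,0,0,5,0,1.3,0,0,0,0,5,0,1.45,0,0,0,0,5,0,1.5,0,0,0,0,5,0,1.5,0,0,0,0,5,0,1.5,0,0,0,0,5]'
python3 - <<'E'
from h import *
tcp();snap('wrist','w25.png');snap('scene','s25.png')
E
```

```text
t: 39.15
tcp_pos: [0.5241, -0.2621, 0.0887]
tool_rot: [0.452, -0.544, 0.544, -0.452]
force: [1.2, -0.9, -0.2]
finger_gap: 0.623
t 39.15 tcp [ 524.1 -262.1   88.7] jaw -10.5 down [ 0. -0. -1.] F [ 1.2 -0.9 -0.2] gap 0.623
```

View pics/w25.png

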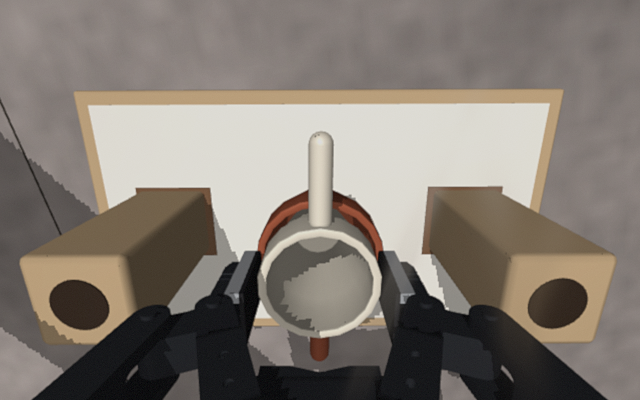

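```bash
python3 -m handwheel '[0,0.08,0,0,0,0,5,0,0.14,0,0,0,0,5,0,0.2,0,0,0,0,5,0,0.23,0,0,0,0,5,0,0.23,0,0,0,0,5,0,0.23,0,0,0,0,5]'
python3 - <<'E'
from h import *
tcp()
E
```

```text
t: 39.75
tcp_pos: [0.5241, -0.262, 0.0864]
tool_rot: [-0.452, 0.544, -0.544, 0.452]
force: [-0.4, 0.0, 0.2]
finger_gap: 0.621
t 39.75 tcp [ 524.1 -262.    86.4] jaw -10.5 down [-0.  0. -1.] F [-0.4  0.   0.2] gap 0.621
```

```bash
python3 -m handwheel '[0,0.03,0,0,0,0,5,0,0.05,0,0,0,0,5,0,0.05,0,0,0,0,5]'
python3 - <<'E'
from h import *
tcp()
E
```

```text
t: 40.0
tcp_pos: [0.5241, -0.2621, 0.0863]
tool_rot: [0.452, -0.544, 0.544, -0.452]
force: [-0.4, 0.5, 3.5]
finger_gap: 0.627
t 40.0 tcp [ 524.1 -262.1   86.3] jaw -10.5 down [ 0. -0. -1.] F [-0.4  0.5  3.5] gap 0.627
```

Seated (reaction +3.5 N at the predicted height). I open gently and lift.

```bash
python3 -m handwheel '[0,0,0,0,0,0,5.5,0,0,0,0,0,0,6,0,0,0,0,0,0,6.6,0,0,0,0,0,0,7.2,0,0,0,0,0,0,7.2]'
python3 -m handwheel '[0,-0.2,0,0,0,0,7.2,0,-1,0,0,0,0,7.2,0,-2.5,0,0,0,0,7.2,0,-5,0,0,0,0,7.2,0,-8,0,0,0,0,7.2,0,-11,0,0,0,0,7.5,0,-12.5,0,0,0,0,8.5,0,-13,0,0,0,0,8.5,0,-13.2,0,0,0,0,8.5,0,-13.2,0,0,0,0,8.5]'
python3 -c "
from h import *
tcp();s=snap('wrist','w26.png')
goal(546,13,200,79)"
```

```text
t: 40.42
tcp_pos: [0.5241, -0.262, 0.0858]
tool_rot: [-0.452, 0.544, -0.544, 0.452]
force: [0.0, -0.4, 0.1]
finger_gap: 0.844
t: 41.25
tcp_pos: [0.5238, -0.2618, 0.2179]
tool_rot: [-0.452, 0.544, -0.544, 0.452]
force: [-0.4, -0.2, 0.0]
finger_gap: 1.001
t 41.25 tcp [ 523.8 -261.8  217.9] jaw -10.5 down [-0.  0. -1.] F [-0.4 -0.2  0. ] gap 1.001
shift [-27.4    1.73  -2.8 ] rot [ 1.000e-03 -1.563e+00 -2.000e-03] q6 -78.0 rows 13.0
```

View pics/w26.png

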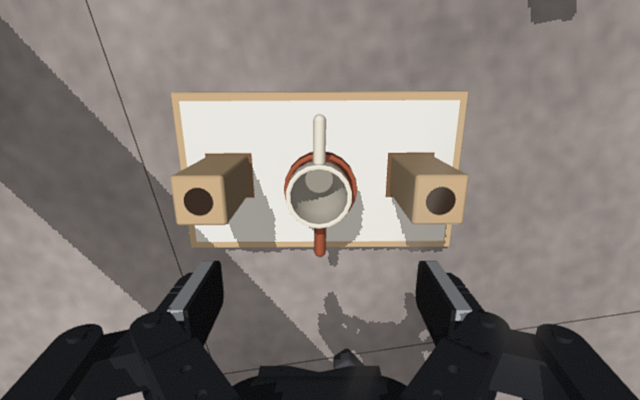

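The white pan is nested, handle up at (320,130) and the large one's handle down at (320,240), opposite each other. Next is the bar.

```bash
python3 -m handwheel '[-0.8,0,0,0,-0.05,0,8.5,-2,0,-0.2,0,-0.14,0,8.5,-4,0,-0.4,0,-0.25,0,8.5,-6,0,-0.6,0,-0.37,0,8.5,-8.4,0,-0.8,0,-0.49,0,8.5,-10.8,0,-1,0,-0.61,0,8.5,-13.2,0,-1.3,0,-0.73,0,8.5,-15.5,0,-1.6,0,-0.85,0,8.5,-18,0,-1.8,0,-0.97,0,8.5,-20,0,-2,0,-1.09,0,8.5]'
python3 -c "
from h import *
tcp();goal(546,13,200,79)"
```

```text
t: 42.13
tcp_pos: [0.5399, -0.0598, 0.216]
tool_rot: [-0.669, 0.23, -0.227, 0.669]
force: [0.5, -0.8, -0.1]
finger_gap: 0.996
t 42.13 tcp [539.9 -59.8 216. ] jaw 52.3 down [-0.004  0.002 -1.   ] F [ 0.5 -0.8 -0.1] gap 0.996
shift [-3.96  1.61  6.14] rot [ 0.    -0.467 -0.004] q6 -78.0 rows 4.0
```

```bash
python3 -m handwheel '[-1,0,1.4,0,-0.1,0,8.5,-2,0,2.8,0,-0.2,0,8.5,-3,0,4.4,0,-0.3,0,8.5,-3.6,0,5.5,0,-0.38,0,8.5,-3.9,0,6,0,-0.43,0,8.5,-3.9,0,6.1,0,-0.46,0,8.5,-3.9,0,6.1,0,-0.46,0,8.5,-3.9,0,6.1,0,-0.46,0,8.5,-3.9,0,6.1,0,-0.46,0,8.5]'
python3 - <<'E'
from h import *
tcp();s=snap('wrist','w27.png')
g=cv2.cvtColor(s['frame'],cv2.COLOR_RGB2HSV);print(g[150,320],g[60,320],g[240,320])
E
```

```text
t: 42.88
tcp_pos: [0.5474, 0.0102, 0.217]
tool_rot: [-0.703, 0.073, -0.072, 0.703]
force: [-0.2, -0.0, -0.9]
finger_gap: 0.993
t 42.88 tcp [547.4  10.2 217. ] jaw 78.2 down [-0.002  0.    -1.   ] F [-0.2 -0.  -0.9] gap 0.993
[110  22  70] [108  18  72] [114  20  64]
```

View pics/w27.png

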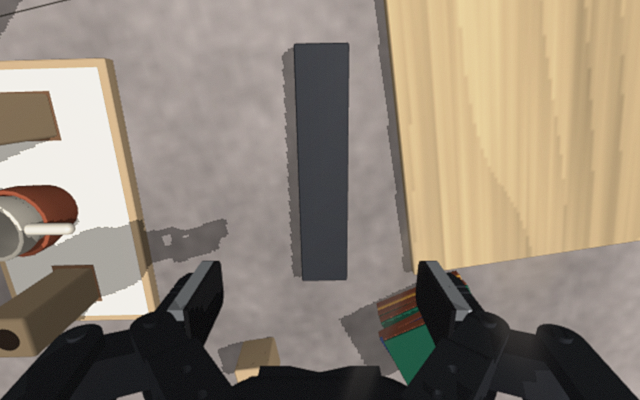

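```bash
python3 - <<'E'
from h import *
s=snap('wrist')
hsv=cv2.cvtColor(s['frame'],cv2.COLOR_RGB2HSV)
m=((hsv[...,2]<88)&(hsv[...,0]>95)).astype(np.uint8);m[:,:275]=0;m[:,370:]=0;m[300:]=0;m[:30]=0
m=cv2.morphologyEx(m,cv2.MORPH_OPEN,np.ones((5,5)))
(c,w,a),P=rect(s,m,.018);print(np.round(c,1),np.round(w,1),round(a,1),cv2.boxPoints((c,w,a)).round().tolist())
P2=pix2plane(s,[(296,44),(349,43),(347,280),(302,281)],.018)*1000;print(P2.round(1)[:,:2],P2.mean(0).round(1))
p=manip.sense()['tcp_pos'];print(proj(s,[[p[0],p[1],.018]]).round(1))
cv2.imwrite('pics/w27c.png',cv2.resize(s['frame'][30:295,270:370,::-1],(300,795))[:600])
E
```

```text
[547.   13.3] [ 48.9 237.8] 79.2 [[426.0, 12.0], [659.0, -33.0], [668.0, 15.0], [435.0, 60.0]]
[[426.7  13.9]
 [435.5  60.1]
 [669.7  15.5]
 [660.9 -33.3]] [548.2  14.   18. ]
[[319.5 175.1]]
```

View pics/w27c.png

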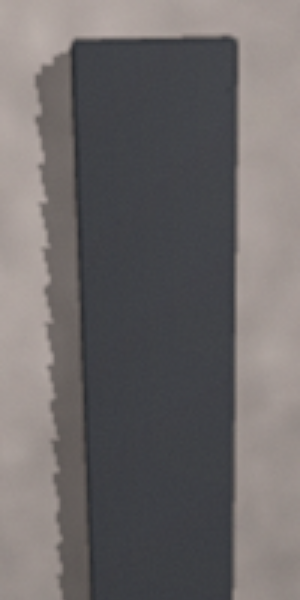

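```bash
python3 -c "
from h import *
goal(546.8,13.5,60,79.2)"
python3 -m handwheel '[0,1,0.1,0,-0.01,0,8,0,3,0.2,0,-0.017,0,7.5,0,6,0.3,0,-0.017,0,7.5,0,9,0.3,0,-0.017,0,7.5,0,12,0.3,0,-0.017,0,7.5,0,14.3,0.3,0,-0.017,0,7.5,0,15.4,0.3,0,-0.017,0,7.5,0,15.7,0.3,0,-0.017,0,7.5,0,15.7,0.3,0,-0.017,0,7.5,0,15.7,0.3,0,-0.017,0,7.5]'
python3 -c "
from h import *
tcp();goal(546.8,13.5,22,79.2)"
```

```text
shift [-0.14 15.74  0.33] rot [ 0.    -0.017 -0.001] q6 -78.0 rows 4.0
t: 43.82
tcp_pos: [0.5494, 0.0131, 0.0617]
tool_rot: [0.704, -0.066, 0.067, -0.704]
force: [0.7, 0.2, 0.8]
finger_gap: 0.878
t 43.82 tcp [549.4  13.1  61.7] jaw 79.2 down [ 0.002 -0.    -1.   ] F [0.7 0.2 0.8] gap 0.878
shift [-0.27  3.97 -0.  ] rot [-0.     0.001  0.002] q6 -78.0 rows 1.0
```

```bash
python3 -m handwheel '[-0.1,0.8,0,0,0,0,7.5,-0.2,1.9,0,0,0,0,7.5,-0.2,2.9,0,0,0,0,7.5,-0.2,3.5,0,0,0,0,7.5,-0.2,3.8,0,0,0,0,7.5,-0.2,3.85,0,0,0,0,7.5,-0.2,3.85,0,0,0,0,7.5,-0.2,3.85,0,0,0,0,7.5]'
python3 -c "
from h import *
tcp();goal(546.8,13.5,22,79.2);snap('wrist','w28.png')"
```

```text
t: 44.48
tcp_pos: [0.5468, 0.0136, 0.0225]
tool_rot: [0.704, -0.066, 0.066, -0.704]
force: [-0.3, 0.3, 0.3]
finger_gap: 0.875
t 44.48 tcp [546.8  13.6  22.5] jaw 79.2 down [ 0. -0. -1.] F [-0.3  0.3  0.3] gap 0.875
shift [ 0.    0.05 -0.01] rot [-0.     0.001  0.   ] q6 -78.0 rows 1.0
```

View pics/w28.png

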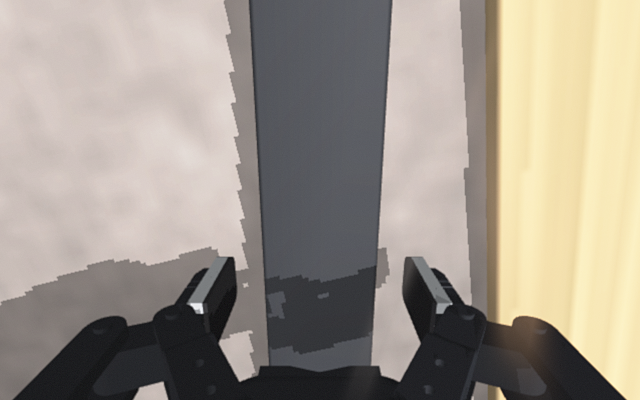

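```bash
python3 -m handwheel '[0,0,0,0,0,0,6.5,0,0,0,0,0,0,6,0,0,0,0,0,0,5.4,0,0,0,0,0,0,5,0,0,0,0,0,0,4.5,0,0,0,0,0,0,4.5,0,0,0,0,0,0,4.5,0,0,0,0,0,0,4.5]' 80
python3 -c "
from h import *
tcp()"
python3 -m handwheel '[0,-0.2,0,0,0,0,4.5,0,-0.6,0,0,0,0,4.5,0,-1.2,0,0,0,0,4.5,0,-2,0,0,0,0,4.5,0,-3,0,0,0,0,4.5,0,-4,0,0,0,0,4.5,0,-5,0,0,0,0,4.5,0,-5.8,0,0,0,0,4.5,0,-6,0,0,0,0,4.5]'
python3 -c "
from h import *
tcp();snap('wrist','w29.png')"
```

```text
t: 45.2
tcp_pos: [0.5468, 0.0138, 0.0233]
tool_rot: [-0.704, 0.066, -0.067, 0.704]
force: [-0.3, 2.0, 6.2]
finger_gap: 0.561
t 45.2 tcp [546.8  13.8  23.3] jaw 79.2 down [ 0.001  0.    -1.   ] F [-0.3  2.   6.2] gap 0.561
t: 45.95
tcp_pos: [0.5476, 0.0135, 0.0845]
tool_rot: [0.704, -0.065, 0.067, -0.704]
force: [0.8, -0.1, -5.9]
finger_gap: 0.556
t 45.95 tcp [547.6  13.5  84.5] jaw 79.2 down [ 0.003 -0.001 -1.   ] F [ 0.8 -0.1 -5.9] gap 0.556
```

View pics/w29.png

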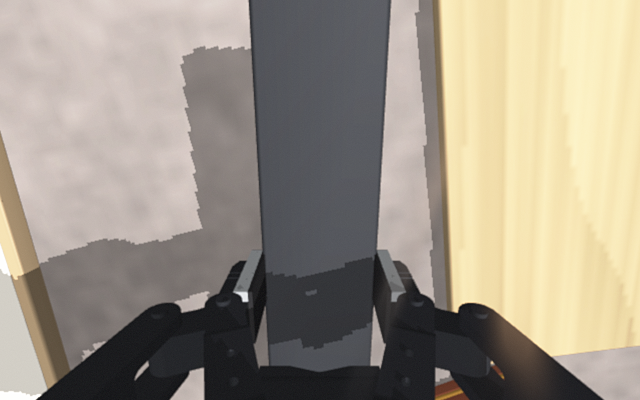

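```bash
python3 -m handwheel '[0,-1,0,0,0,0,4.5,0,-2.5,0,0,0,0,4.5,0,-4.5,0,0,0,0,4.5,0,-7,0,0,0,0,4.5,0,-9.5,0,0,0,0,4.5,0,-11.5,0,0,0,0,4.5,0,-12.5,0,0,0,0,4.5,0,-12.8,0,0,0,0,4.5,0,-12.8,0,0,0,0,4.5,0,-12.8,0,0,0,0,4.5]'
python3 -c "
from h import *
tcp();goal(524.6,-261.8,212,79.8)"
```

```text
t: 46.83
tcp_pos: [0.5455, 0.0138, 0.2093]
tool_rot: [-0.704, 0.067, -0.065, 0.704]
force: [0.4, 0.0, -5.4]
finger_gap: 0.557
t 46.83 tcp [545.5  13.8 209.3] jaw 79.2 down [-0.003  0.001 -1.   ] F [ 0.4  0.  -5.4] gap 0.557
shift [  3.09  -0.28 -27.47] rot [-0.    -0.01  -0.003] q6 -106.0 rows 7.0
```

```bash
python3 -m handwheel '[0.1,0,-0.6,0,0,0,4.5,0.2,0,-2,0,0,0,4.5,0.4,0,-4,0,0,0,4.5,0.7,0,-6.5,0,0,0,4.5,1,0,-9,0,0,0,4.5,1.3,0,-11.5,0,0,0,4.5,1.6,0,-14,0,0,0,4.5,1.9,0,-16.5,0,-0.01,0,4.5,2.2,0,-19,0,-0.01,0,4.5,2.5,0,-21.5,0,-0.01,0,4.5]'
python3 -m handwheel '[0.2,0,-2,0,0,0,4.5,0.4,0,-3.8,0,0,0,4.5,0.5,0,-5,0,0,0,4.5,0.6,0,-5.7,0,0,0,4.5,0.6,0,-5.9,0,0,0,4.5,0.6,0,-5.9,0,0,0,4.5,0.6,0,-5.9,0,0,0,4.5,0.6,0,-5.9,0,0,0,4.5]'
python3 -c "
from h import *
tcp();goal(524.6,-261.8,150,79.8);snap('wrist','w30.png')"
```

```text
t: 47.67
tcp_pos: [0.5299, -0.2035, 0.2087]
tool_rot: [-0.704, 0.064, -0.062, 0.705]
force: [0.7, -0.2, -4.4]
finger_gap: 0.555
t: 48.33
tcp_pos: [0.5264, -0.2601, 0.2102]
tool_rot: [-0.704, 0.063, -0.062, 0.705]
force: [-0.4, -0.3, -5.3]
finger_gap: 0.555
t 48.33 tcp [ 526.4 -260.1  210.2] jaw 79.9 down [-0.001  0.001 -1.   ] F [-0.4 -0.3 -5.3] gap 0.555
shift [-0.14  6.02 -0.2 ] rot [-0.001  0.001 -0.001] q6 -106.0 rows 2.0
```

View pics/w30.png

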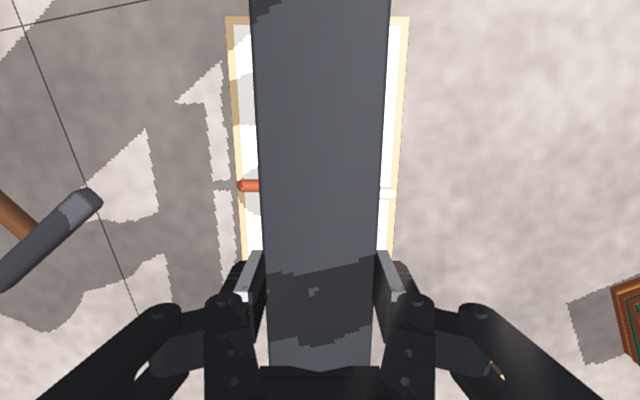

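```bash
python3 -m handwheel '[-0.1,0.6,-0.1,0,0,0,4.5,-0.1,1.7,-0.2,0,0,0,4.5,-0.1,3,-0.2,0,0,0,4.5,-0.1,4.5,-0.2,0,0,0,4.5,-0.1,5.7,-0.2,0,0,0,4.5,-0.1,6.5,-0.2,0,0,0,4.5,-0.1,6.9,-0.2,0,0,0,4.5,-0.1,7,-0.2,0,0,0,4.5,-0.1,7,-0.2,0,0,0,4.5,-0.1,7,-0.2,0,0,0,4.5]'
python3 -c "
from h import *
tcp();goal(524.6,-261.8,130,79.8);snap('scene','s31.png');s=snap('top','t31.png')
im=cv2.imread('pics/s31.png');cv2.imwrite('pics/s31c.png',cv2.resize(im[140:280,150:330],(720,560),interpolation=cv2.INTER_CUBIC))"
```

```text
t: 49.22
tcp_pos: [0.5256, -0.2635, 0.1409]
tool_rot: [0.705, -0.062, 0.063, -0.704]
force: [-0.0, -0.4, -5.1]
finger_gap: 0.558
t 49.22 tcp [ 525.6 -263.5  140.9] jaw 79.8 down [ 0.001 -0.001 -1.   ] F [-0.  -0.4 -5.1] gap 0.558
shift [-0.13  1.09  0.15] rot [0.001 0.    0.001] q6 -106.0 rows 1.0
```

View pics/s31c.png

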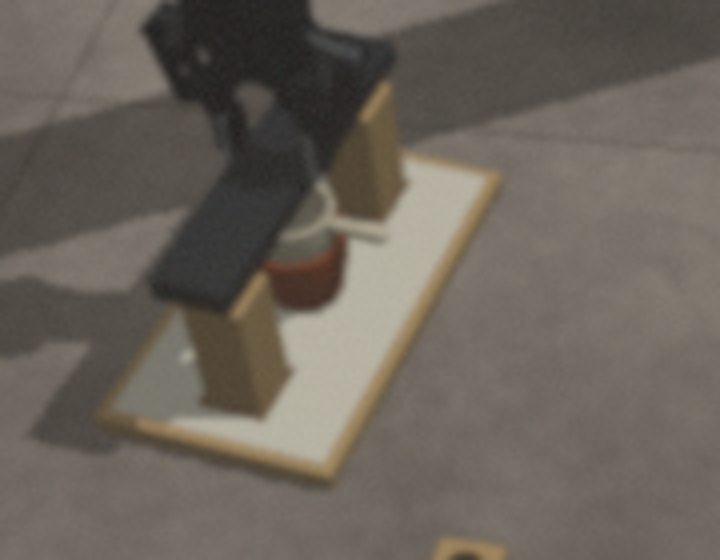

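The bar hovers over both props with the pans clear below it. I'll lower it.

```bash
python3 -m handwheel '[-0.05,0.2,0.05,0,0,0,4.5,-0.1,0.5,0.1,0,0,0,4.5,-0.1,0.8,0.15,0,0,0,4.5,-0.1,1,0.15,0,0,0,4.5,-0.1,1.08,0.15,0,0,0,4.5,-0.1,1.1,0.15,0,0,0,4.5,-0.1,1.1,0.15,0,0,0,4.5,-0.1,1.1,0.15,0,0,0,4.5]'
python3 -c "
from h import *
tcp();goal(524.6,-261.8,128,79.8)"
```

```text
t: 49.98
tcp_pos: [0.5245, -0.2616, 0.1294]
tool_rot: [0.704, -0.063, 0.063, -0.704]
force: [0.7, -1.0, -5.4]
finger_gap: 0.553
t 49.98 tcp [ 524.5 -261.6  129.4] jaw 79.8 down [ 0. -0. -1.] F [ 0.7 -1.  -5.4] gap 0.553
shift [ 0.01  0.14 -0.02] rot [0. 0. 0.] q6 -106.0 rows 1.0
```

```bash
python3 -m handwheel '[0,0.04,0,0,0,0,4.5,0,0.08,0,0,0,0,4.5,0,0.12,0,0,0,0,4.5,0,0.12,0,0,0,0,4.5,0,0.12,0,0,0,0,4.5]'
python3 -c "
from h import *
tcp()"
```

```text
t: 50.4
tcp_pos: [0.5245, -0.2616, 0.1284]
tool_rot: [0.704, -0.063, 0.063, -0.704]
force: [-0.8, -0.1, -5.0]
finger_gap: 0.555
t 50.4 tcp [ 524.5 -261.6  128.4] jaw 79.8 down [ 0. -0. -1.] F [-0.8 -0.1 -5. ] gap 0.555
```

```bash
python3 -m handwheel '[0,0.03,0,0,0,0,4.5,0,0.06,0,0,0,0,4.5,0,0.06,0,0,0,0,4.5,0,0.06,0,0,0,0,4.5]'
python3 -c "
from h import *
tcp()"
```

```text
t: 50.73
tcp_pos: [0.5245, -0.2616, 0.1283]
tool_rot: [0.704, -0.063, 0.063, -0.704]
force: [-1.4, 0.4, 4.1]
finger_gap: 0.558
t 50.73 tcp [ 524.5 -261.6  128.3] jaw 79.8 down [ 0. -0. -1.] F [-1.4  0.4  4.1] gap 0.558
```

```bash
python3 -m handwheel '[0,0,0,0,0,0,5.1,0,0,0,0,0,0,5.6,0,0,0,0,0,0,6.2,0,0,0,0,0,0,7,0,0,0,0,0,0,7.5,0,0,0,0,0,0,7.5]'
python3 -m handwheel '[0,-0.2,0,0,0,0,7.5,0,-1,0,0,0,0,7.5,0,-2.5,0,0,0,0,7.5,0,-5,0,0,0,0,7.5,0,-8,0,0,0,0,7.5,0,-11,0,0,0,0,7.5,0,-12.5,0,0,0,0,7.5,0,-13,0,0,0,0,7.5,0,-13,0,0,0,0,7.5]'
python3 -m handwheel '[0,0,4,0,0,0,7.5,0,0,8,0,0,0,7.5,0,0,12,0,0,0,7.5,0,0,16,0,0,0,7.5,0,0,20,0,0,0,7.5,0,0,23,0,0,0,7.5,0,0,24.5,0,0,0,7.5,0,0,25,0,0,0,7.5,0,0,25,0,0,0,7.5]'
python3 -c "
from h import *
tcp();s=snap('scene','s32.png');t=snap('top','t32.png')
cv2.imwrite('pics/s32c.png',cv2.resize(s['frame'][140:280,150:330,::-1],(720,560),interpolation=cv2.INTER_CUBIC))
cv2.imwrite('pics/t32c.png',cv2.resize(t['frame'][70:290,150:490,::-1],(800,518),interpolation=cv2.INTER_CUBIC))"
```

```text
t: 51.23
tcp_pos: [0.5245, -0.2616, 0.1276]
tool_rot: [0.704, -0.063, 0.063, -0.704]
force: [0.1, 0.2, -0.2]
finger_gap: 0.877
t: 51.98
tcp_pos: [0.5251, -0.262, 0.2597]
tool_rot: [0.705, -0.062, 0.064, -0.704]
force: [-0.0, 0.2, -0.5]
finger_gap: 0.881
t: 52.73
tcp_pos: [0.5679, -0.0142, 0.2562]
tool_rot: [-0.704, 0.063, -0.061, 0.704]
force: [-0.7, 0.7, 0.3]
finger_gap: 0.875
t 52.73 tcp [567.9 -14.2 256.2] jaw 80.0 down [-0.003  0.001 -1.   ] F [-0.7  0.7  0.3] gap 0.875
```

View pics/s32c.png

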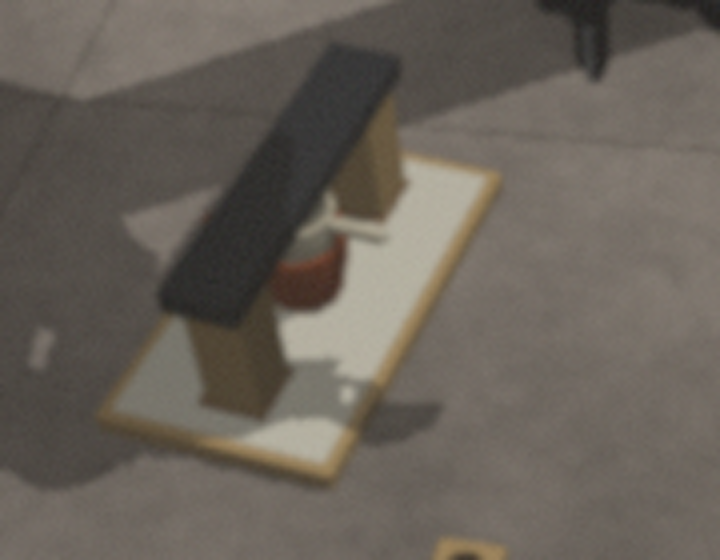

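View pics/t32c.png

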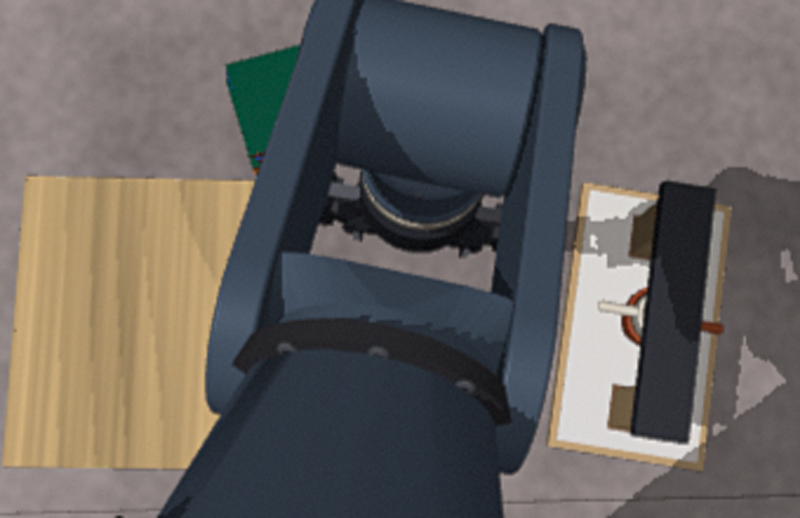

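```bash
python3 - <<'E'
from h import *
s=snap('top');measure(s,[('bar',(395,130,480,275),.123,.112,.14,0)])
a=cv2.cvtColor(s['frame'],cv2.COLOR_RGB2HSV)
s=snap('scene');measure(s,[('bar scene',(180,140,260,230),.123,.115,.14,0),('short',(245,265,290,305),.05,.042,.06,0),('tiles',(325,260,395,325),.06,.052,.075,0)])
E
```

```text
bar [ 524.3 -259.3] [ 52.9 239.3] 79.8 zmed 0.1219
bar scene [ 527.1 -260.7] [ 56.6 248.4] 79.9 zmed 0.1243
short [ 757.6 -106.6] [41.5 46.1] 88.4 zmed 0.0508
tiles [756.8 100.8] [106.7 101.1] 15.5 zmed 0.0608
```

```bash
python3 -m handwheel '[0,0,0,0,0,0,7.5,0,0,0,0,0,0,7.5,0,0,0,0,0,0,7.5,0,0,0,0,0,0,7.5]'; python3 -c "
from h import *
print(manip.sign_off())"
```

```text
t: 53.27
tcp_pos: [0.5686, -0.016, 0.2577]
tool_rot: [0.704, -0.063, 0.063, -0.704]
force: [-0.6, 0.1, 0.1]
finger_gap: 0.881
the job is handed in; nothing more can be done
None
```

The tier is built as asked, and I handed it in at about 53 s of the 131 s allowed, with the gripper open and clear of everything. The pieces went on in the order asked. Each one was lowered to light contact before I let go.

- **Props:** both stand upright on their marks; in the wrist view taken before the pans went in they sat square.
- **Pans:** the terracotta pan is midway between the props with the white pan nested inside it. Their handles point out over opposite long sides, about 180° apart.
- **Bar:** it lies on both props at 79.8–79.9° against a target of 79.8°. Its height reads 122–124 mm against a nominal 123 mm. The top and scene cameras put its centre about 2–3 mm from the target midpoint (524.6, -261.8), which is close to the camera error.
- **Left alone:** the green pan was never touched. The short prop and tiles read within 3–5 mm of their first positions, but the two readings came from different cameras, so I take that as camera disagreement rather than movement.

The wrist and top cameras disagreed by about 3 mm on the ware board, and the pan-centre fits were off by several mm. I corrected both by viewing each piece again close up before gripping. No checks failed.

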